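Reload the tape turret at the packing bench

TASK

Reload the tape turret: lift the empty cardboard core off its post into the blue waste bin, then thread onto the post, flat and fully home, first the black spacer, then every green tape roll on the bench, and last the blue lock collar. After that give the red feed trigger on the black grip a full squeeze and let it spring back, leaving the reloaded post in order and everything else on the bench where it is.

Things in the scene. Friction and masses are not known exactly. Their poses are not given: they have to be found in the camera images.
- turret: fixed tape turret: white base plate 160 x 100 mm, 10 mm thick, a dark seat disc (diameter 80 mm, top 14 mm above the bench) and an upright steel post. Origin: on the bench under the post's axis; z up; x points from the post to the low white cutter head (front face 60 mm from the post's axis, 45 mm high, 90 mm wide in y); nothing stands beside the post along y
- seat (a point): point on the post's axis at the seat disc's top (14 mm above the bench), axes as the turret's. The post is 20 mm in diameter and rises 80 mm above this point, its top 5 mm tapered to 12 mm. Rings stack up from here: the spacer's underside rests at 0, each ring on the one below
- core: empty cardboard core, a tube 36 mm outside, 26 mm inside, 40 mm high, 15 g, standing on the seat round the post at the start. Origin: its centre; z: its axis
- bin: fixed open blue waste bin, 150 x 150 mm outside, 55 mm high, walls 5 mm. Origin: centre of its underside; axes along its sides
- spacer: black plastic spacer ring lying flat, 60 mm outside, 26 mm hole, 12 mm thick, 40 g. Goes first (lowest). Origin: its centre (6 mm above what it lies on); z: its axis, either way up is right
- roll_a: green tape roll lying flat, 60 mm outside, 26 mm hole, 12 mm thick, 35 g; two to four alike rolls are present (None also for an absent one, from the start). Goes on the spacer, rolls in any order. Origin: its centre; z: its axis, either way up is right
- roll_b: green tape roll lying flat, 60 mm outside, 26 mm hole, 12 mm thick, 35 g; two to four alike rolls are present (None also for an absent one, from the start). Goes on the spacer, rolls in any order. Origin: its centre; z: its axis, either way up is right
- roll_c: green tape roll lying flat, 60 mm outside, 26 mm hole, 12 mm thick, 35 g; two to four alike rolls are present (None also for an absent one, from the start). Goes on the spacer, rolls in any order. Origin: its centre; z: its axis, either way up is right
- roll_d: green tape roll lying flat, 60 mm outside, 26 mm hole, 12 mm thick, 35 g; two to four alike rolls are present (None also for an absent one, from the start). Goes on the spacer, rolls in any order. Origin: its centre; z: its axis, either way up is right
- collar: blue lock collar lying flat, 44 mm outside, 26 mm hole, 16 mm thick, 50 g. Goes last, on the topmost roll. Origin: its centre (8 mm above what it lies on); z: its axis, either way up is right
- feed_grip: fixed feed grip: grey base 90 x 60 x 16 mm and on it an upright black handle 20 mm (x) by 30 mm (y), its top 120 mm above the bench, with a red trigger blade standing beside it on its +x side. Origin: on the bench under the handle's middle; z up; x points from the handle to the trigger
- trigger (a joint): angle of the red blade: 0 at rest (upright), 0.19 rad squeezed towards the handle (stop). Hinged at its foot (30 mm along the grip's +x, 25 mm above the bench). Blade x 26 to 34 mm at rest, 24 mm wide, top at 115 mm. Sprung: 3 N starts it, 8 N holds it squeezed, 80 mm above the hinge. Pinch with the handle from above: 44 mm over both at rest, squeezed 33 mm at height 80 mm
- trigger_pad (a point): point on the trigger blade's outer face (away from the handle), 95 mm above the bench at rest
- carton_a: bystander: cream carton 45 x 60 x 70 mm high; origin centre of underside
- carton_b: bystander: as carton_a
- carton_c: bystander: cream carton 60 x 70 x 45 mm high; origin centre of underside
- glue_stick: bystander: white glue stick standing, diameter 28 mm, 75 mm high; origin centre of underside
- marker: bystander: blue marker lying on the bench, about 130 x 13 x 13 mm; origin under it, 45 mm from the blue end, long axis x
Things that resemble listed ones, but are neither listed nor needed, are in the scene too. What is meant by the core is not orange, and is the larger of those in its own colour.

How it is judged:
On the way, in this order (a step that is already met when the one before it is completed fails the run):
1. the empty core lies released in the waste bin (x of core in the frame of bin between -0.068 and 0.068 m and y of core in the frame of bin between -0.068 and 0.068 m and z of core in the frame of bin below 0.05 m and linear speed of core below 0.03 m/s and contact force between core and the fingers below 0.5 N), for 0.2 s.
2. the black spacer is home on the seat, released (z of spacer in the frame of seat between 0.003 and 0.009 m and horizontal distance between spacer and seat below 0.006 m and (angle between spacer's own z axis and vertical below 0.08 rad or angle between spacer's own z axis and vertical above 3.06 rad) and linear speed of spacer below 0.02 m/s and contact force between spacer and the fingers below 0.5 N), for 0.2 s.
3. every green roll is home on the post above the spacer, released (all of step 2 and (z of roll_a in the frame of seat between 0.015 and 0.021 m or z of roll_a in the frame of seat between 0.027 and 0.033 m or z of roll_a in the frame of seat between 0.039 and 0.045 m or z of roll_a in the frame of seat between 0.051 and 0.057 m) and horizontal distance between each of roll_a, roll_b, roll_c, roll_d and seat below 0.006 m and (angle between roll_a's own z axis and vertical below 0.08 rad or angle between roll_a's own z axis and vertical above 3.06 rad) and linear speed of each of roll_a, roll_b, roll_c, roll_d below 0.02 m/s and contact force between each of roll_a, roll_b, roll_c, roll_d and the fingers below 0.5 N and (z of roll_b in the frame of seat between 0.015 and 0.021 m or z of roll_b in the frame of seat between 0.027 and 0.033 m or z of roll_b in the frame of seat between 0.039 and 0.045 m or z of roll_b in the frame of seat between 0.051 and 0.057 m) and (angle between roll_b's own z axis and vertical below 0.08 rad or angle between roll_b's own z axis and vertical above 3.06 rad) and (z of roll_c in the frame of seat between 0.015 and 0.021 m or z of roll_c in the frame of seat between 0.027 and 0.033 m or z of roll_c in the frame of seat between 0.039 and 0.045 m or z of roll_c in the frame of seat between 0.051 and 0.057 m) and (angle between roll_c's own z axis and vertical below 0.08 rad or angle between roll_c's own z axis and vertical above 3.06 rad) and (z of roll_d in the frame of seat between 0.015 and 0.021 m or z of roll_d in the frame of seat between 0.027 and 0.033 m or z of roll_d in the frame of seat between 0.039 and 0.045 m or z of roll_d in the frame of seat between 0.051 and 0.057 m) and (angle between roll_d's own z axis and vertical below 0.08 rad or angle between roll_d's own z axis and vertical above 3.06 rad)), for 0.2 s.
4. the blue collar is home on the topmost roll, released (all of step 3 and (z of collar in the frame of seat between 0.041 and 0.047 m or z of collar in the frame of seat between 0.053 and 0.059 m or z of collar in the frame of seat between 0.065 and 0.071 m) and horizontal distance between collar and seat below 0.006 m and (angle between collar's own z axis and vertical below 0.08 rad or angle between collar's own z axis and vertical above 3.06 rad) and linear speed of collar below 0.02 m/s and contact force between collar and the fingers below 0.5 N and (distance between collar and roll_a below 0.018 m or distance between collar and roll_b below 0.018 m or distance between collar and roll_c below 0.018 m or distance between collar and roll_d below 0.018 m)), for 0.2 s.
5. the trigger is fully squeezed (over 0.16 rad) (value of joint trigger above 0.16 rad), for 0.1 s.
6. the trigger has sprung back (under 0.03 rad) (value of joint trigger below 0.03 rad), for 0.2 s.
At the end, for the whole second after the job is handed in: the core lies in the bin; on the post from the seat up: spacer, all the rolls present, collar, each flat (within 0.08 rad), within 3 mm of its stacked height and 6 mm of the post's axis, at rest and released; trigger back under 0.03 rad (all of step 1 and all of step 4 and value of joint trigger below 0.03 rad); the robot touches nothing.
It fails at once if a carton or the glue stick is pushed more than 50 mm from its place or knocked over (distance of any of carton_a, carton_b, carton_c, glue_stick from where it was at the start of the episode above 0.05 m or angle between any of carton_a, carton_b, carton_c, glue_stick's own z axis and vertical above 0.6 rad).
It fails at once if the marker is pushed more than 60 mm from its place (distance of marker from where it was at the start of the episode above 0.06 m).
Of roll_a, roll_b, roll_c, roll_d only 2 to 4 are there at a start; the rules pass over those that are not, and their reading is None.
At some moment in a run one of spacer, roll_a, roll_b, roll_c, roll_d, collar may be knocked a few centimetres aside while the robot is not near it.
Once in a run the grip may slacken for a moment while it holds something.
It also fails if it takes over 210 s, if anything falls off the work surface, if the arm or the gripper's body presses on something with over 40 N, if the wrist force passes 120 N, or if a joint passes its speed limit or range.

ROBOT

A 6-joint arm with a two-finger parallel gripper is mounted at the origin on the work surface. World frame = base frame: x ahead of the robot, y to its left, z up, the work surface at z = 0. Lengths are in m, angles in rad, forces in N, time in s.
With the tool pointing down it reaches from about 0.375 to 0.9 m from the base axis. Payload 3.1 kg.
Tool frame: the origin (TCP) lies at the very end of the fingers, on their centre line; the grasp point (between the pads) lies 19 mm behind it; z points along the fingers, y is the line along which they close (so a half turn about z gives the same grasp; the last joint's range is limited). The gripper opens to 85 mm and grips with 20 to 120 N. Pads are 22 mm wide; open, the fingers measure 114 mm over their backs; the gripper's body (76 mm by 85 mm) begins 54 mm behind the grasp point. The pads swing forward as they close: fully open they stand 13 mm farther back than shut.
Start: joints at [0.997, 0.527, 1.433, -0, 1.181, -0.178], TCP at [0.241, 0.577, 0.231] pointing down, gripper open.
Joint ranges: [-3.08, 3.08], [-0.75, 2.2], [0.22, 2.44], [-1.43, 4.57], [0, 2.65], [-2.85, 2.85]. Speed limits (rad/s): [2.79, 2.79, 3.14, 3.14, 3.14, 3.14].

INTERFACE

Orientations are given as a unit quaternion [x, y, z, w].
In Python, from station import telemetry, snapshot, ticket gives the robot as it stands.
- The arm moves only by the tool move_arm, never from a script. Its argument "commands" is text: rows parted by semicolons, each of 7 numbers parted by spaces: the shift along the tool's x, y, z in mm, then the turn, a rotation vector about the tool's x, y, z in degrees, then the opening, from -1 (shut) to 1 (fully open). A call has exactly 5 rows; each row is the pose to reach, as a shift and turn from the pose commanded when the call began, along the tool's axes at that moment; what a row does not reach only later rows make up. A row lasts 1/8 s, in which the tool goes at most 62.5 mm and 10.7 degrees, less where a joint would pass 70% of its speed; a pose out of reach is approached as far as the arm can. A call with a gripper value outside its range is refused whole. The fingers move at their own pace and stop on an object; "grip_force" is the grip in N (left out, the last holds). Time passes only in rows, so rows that repeat a pose let the fingers close, or fill a call up. It gives the time, the measured TCP pose, the force, the opening and the grip force at its end, in the units of the state.
- telemetry.sense(): the state, without advancing time (a new reading comes with each control period).
- snapshot(name): name is "scene" or "top"; returns a dict with "image" (420x560x3 uint8, red, green, blue), "fx", "fy", "cx", "cy" (pixels), "k1" (the pictures are not rectified: a ray, as slopes to the right and down, at radius r is drawn at 1 + k1 r^2 times it, then the intrinsics apply), "pose" (4x4, takes a point from camera to world coordinates). Camera axes: x right, y down, z forward; pixel columns grow to the right and rows downward; lengths in m; the calibration is good to about 2 mm. A picture is of the moment at which its call begins. There is no depth.
- ticket.sign_off(): hands the job in; it is judged then, once.
The state is a dict: "t": time; "q": joint angles; "qd": joint speeds; "tau": joint torques, N m; "tcp_pos": TCP position; "tool_rot": TCP orientation; "force": force on the tool from outside, world axes, zero at the start; "ft_torque": the same for the moment, N m; "finger_gap": opening from 0.0 (shut) to 1.0 (fully open); "gripper_force": force on a finger pad.
Only numpy, scipy, OpenCV 4.12 (cv2) and the standard library are available. Lean on these libraries where they do the work, as an engineer would, in place of code of your own. Each camera call takes 0.05 s, during which the arm holds its last target. There are 200 camera calls.

## Working session

There is one attempt and no reset: what is moved stays moved. The work goes in short steps, Python scripts to look and compute and a tool call to move; the robot and the scene stay as the last step left them, time stands still between calls to the robot, and variables do not carry over. Pictures are saved under pics/ and viewed, at most 14 in all, crops included, and the job is handed in when it is done.

Besides the shell and the picture viewer there is one more tool, called in YAML: its name, and indented under it one key for each argument. move_arm: Moves the arm, as the interface text tells. Its arguments: {"type":"object","properties":{"commands":{"type":"string"},"grip_force":{"type":"number"}},"required":["commands"]}

```bash
ls; mkdir -p pics
cat > h.py <<'E'
import numpy as np, cv2
from station import telemetry, snapshot, ticket
def snap(n,f=None):
    s=snapshot(n)
    if f: cv2.imwrite('pics/'+f,s['image'][:,:,::-1])
    return s
def K(s): return np.array([[s['fx'],0,s['cx']],[0,s['fy'],s['cy']],[0,0,1.]]),np.array([s['k1'],0,0,0.])
def p2w(s,uv,z):
    k,d=K(s); uv=np.array(uv,float).reshape(-1,1,2)
    n=cv2.undistortPoints(uv,k,d).reshape(-1,2); T=np.array(s['pose'])
    r=np.c_[n,np.ones(len(n))]@T[:3,:3].T; o=T[:3,3]
    return o+r*((z-o[2])/r[:,2])[:,None]
def w2p(s,P):
    k,d=K(s); T=np.linalg.inv(np.array(s['pose']))
    R,_=cv2.Rodrigues(T[:3,:3]); return cv2.projectPoints(np.array(P,float).reshape(-1,1,3),R,T[:3,3],k,d)[0].reshape(-1,2)
E
python3 - <<'E'
from h import *
for n in('scene','top'):
    s=snap(n,n+'0.png'); print(n,s['fx'],s['k1'],np.round(s['pose'],3).tolist())
t=telemetry.sense(); print(t)
E
```

```text
pics
scene 467.5040428933651 -0.024272032738315873 [[-0.757, 0.553, -0.35, 0.919], [0.654, 0.643, -0.398, 0.444], [0.005, -0.53, -0.848, 0.998], [0.0, 0.0, 0.0, 1.0]]
top 532.8595808639777 -0.17570553493347918 [[0.024, -0.996, 0.087, 0.418], [-1.0, -0.023, 0.008, 0.006], [-0.006, -0.087, -0.996, 1.342], [0.0, 0.0, 0.0, 1.0]]
{'t': 0.1, 'q': array([ 9.96540352e-01,  5.28350699e-01,  1.43375595e+00, -2.17610765e-05,
        1.18144998e+00, -1.78450334e-01]), 'qd': array([-0.00096585, -0.00203923, -0.00476561, -0.00124113, -0.00126619,
       -0.00051917]), 'tau': array([-5.78941163e-04, -4.43305707e+01, -1.78586537e+01, -3.03846664e-04,
        3.86328378e-03, -1.27573531e-05]), 'tcp_pos': array([0.24056221, 0.57614756, 0.23045112]), 'tool_rot': array([ 1.96609366e-01,  9.80481409e-01, -9.16954063e-04, -3.51551896e-04]), 'force': array([-0.19493332, -0.33323204,  0.84858425]), 'ft_torque': array([ 0.01377437, -0.02392488,  0.01734895]), 'gripper_force': 0.0, 'finger_gap': 1.0021109960900656}
```

View pics/scene0.png

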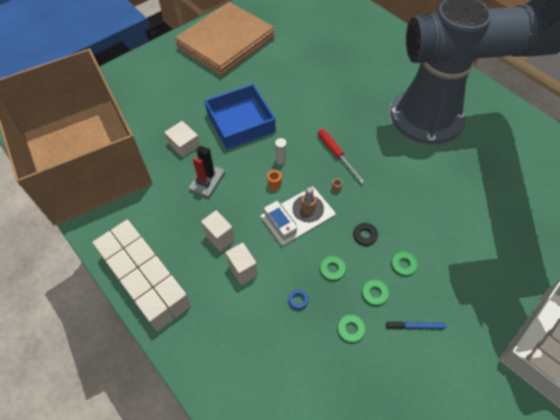

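View pics/top0.png

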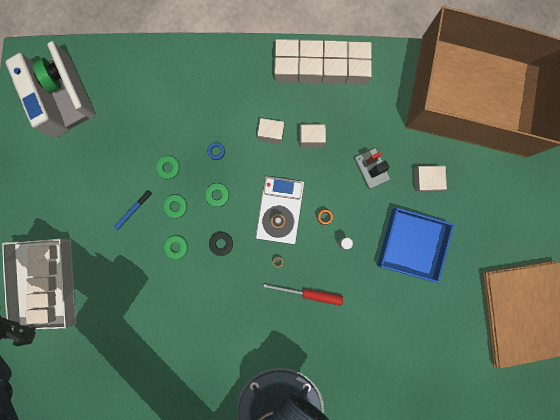

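The scene shows these core candidates: a brown tube on the post at (309,203), a smaller brown tube at (337,185) and an orange ring at (274,180). By the description I choose the tube on the post. There are four green rolls on the bench. The green roll in the dispenser at top (48,72) isn't listed.

```bash
cat >> h.py <<'E'
HS={'green':((50,120,80),(75,255,255)),'blue':((100,130,60),(125,255,255)),'black':((0,0,0),(180,255,45)),'red':((0,150,80),(6,255,255)),'orange':((7,170,120),(18,255,255))}
def blobs(s,c,amin=60,amax=3000):
    im=cv2.cvtColor(s['image'],cv2.COLOR_RGB2HSV); m=cv2.inRange(im,*map(np.array,HS[c]))
    out=[]
    for q in cv2.findContours(m,cv2.RETR_EXTERNAL,cv2.CHAIN_APPROX_NONE)[0]:
        a=cv2.contourArea(q)
        if amin<a<amax and len(q)>5: out.append((cv2.fitEllipse(q),a))
    return out
def rings(s,c,z,pr=True):
    # outer ellipse of top face+side: project approx with mid height
    r=[]
    for e,a in blobs(s,c):
        w=p2w(s,[e[0]],z)[0]; r.append((w[:2],e[1],a,e[0]))
    return r
E
python3 - <<'E'
from h import *
S={n:snap(n) for n in('scene','top')}
for n,s in S.items():
    for c,z in (('green',.006),('blue',.008),('black',.006),('red',.0),('orange',.01)):
        for w,ax,a,uv in rings(s,c,z):
            print(n,c,np.round(w,4),np.round(ax,1),a,np.round(uv,1))
s=S['scene']['image'];t=S['top']['image']
f=lambda im,x,y,w,h,k:cv2.resize(im[y:y+h,x:x+w],(int(w*k),int(h*k)),interpolation=cv2.INTER_CUBIC)
a=np.hstack([f(s,255,160,100,75,4),f(t,250,170,100,75,4)])
b=np.hstack([f(s,180,135,100,75,4),f(t,345,140,100,75,4)])
cv2.imwrite('pics/c1.png',np.vstack([a,b])[:,:,::-1])
E
```

```text
scene green [0.5415 0.1694] [20.9 22.3] 197.0 [331.8 267.6]
scene green [0.406  0.2719] [22.5 24.5] 430.5 [404.1 263.4]
scene blue [0.4835 0.4   ] [ 5.4 58.9] 191.0 [424.6 325. ]
scene blue [0.6519 0.176 ] [18.3 18.5] 265.0 [298. 299.]
scene blue [ 0.5477 -0.0135] [ 9.9 18.4] 128.5 [278.7 217.2]
scene blue [ 0.4147 -0.3416] [59.2 66.8] 2917.5 [240.  115.8]
scene black [ 0.58   -0.2779] [ 9.9 33.7] 224.5 [205.6 159.8]
scene black [ 0.5595 -0.8243] [11.7 41.6] 327.0 [110.7  52.7]
scene black [-0.2178 -0.2427] [12.2 41.9] 399.0 [413.1  39.6]
scene black [ 0.3792 -0.8391] [20.4 25.3] 329.5 [156.7  26.6]
scene black [-0.6934 -0.0309] [18.2 29.5] 393.0 [550.3  12.7]
scene red [ 0.6066 -0.2715] [ 7.  27.3] 123.0 [199.1 167.9]
scene red [ 0.2829 -0.1079] [ 8.  38.1] 215.5 [330.  142.6]
top green [0.4037 0.2733] [23.  23.8] 427.5 [175.2 247.1]
top green [0.5072 0.2789] [22.7 23.3] 414.0 [174.5 206.1]
top green [0.5391 0.1729] [23.  23.1] 415.5 [216.5 194.5]
top green [0.6067 0.3021] [22.7 22.8] 404.0 [167.2 167. ]
top green [0.852  0.6613] [12.3 39.3] 323.0 [43.1 75.4]
top blue [0.4801 0.4018] [ 4.7 45.2] 139.5 [126.6 215.4]
top blue [0.5636 0.0058] [12.4 22.7] 195.0 [282.8 186.2]
top blue [0.6506 0.1788] [15.9 16.5] 204.5 [215.6 150.7]
top blue [0.7672 0.6846] [13.9 25.8] 254.5 [ 31.9 105.7]
top black [ 0.0168 -0.0087] [36.8 76.4] 1387.5 [283.5 404. ]
top black [-0.0219  0.7278] [14.1 78.2] 602.5 [  6.3 399.7]
top black [0.1665 0.6986] [21.4 39.8] 491.5 [ 15.5 331.2]
top black [0.8644 0.6345] [ 9.4 19.9] 126.0 [52.6 70.8]
top red [ 0.2885 -0.1011] [ 9.2 51. ] 320.5 [322.9 296.8]
top orange [ 0.49   -0.1004] [12.7 13.4] 131.5 [324.6 216.4]
```

View pics/c1.png

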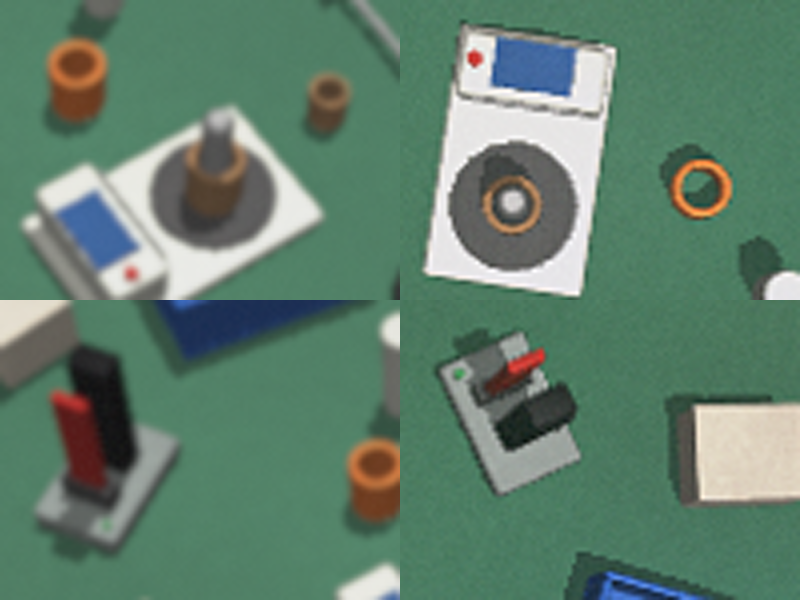

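Crop check: the brown tube around the steel post (scene ≈ (309,205), top ≈ (278,221)) is the core. The other brown tube is smaller and stands alone, and the orange one is excluded. Next I'll measure the turret, bin and grip.

Run:
```python
from h import *
s=snap('top');im=s['image'];h=cv2.cvtColor(im,cv2.COLOR_RGB2HSV)
# white plate
m=cv2.inRange(h,(0,0,150),(180,60,255)); 
sub=np.zeros_like(m); sub[205:250,250:310]=m[205:250,250:310]
c=max(cv2.findContours(sub,cv2.RETR_EXTERNAL,cv2.CHAIN_APPROX_NONE)[0],key=cv2.contourArea)
pts=c.reshape(-1,2)
for side in('L','R'):
    P=[]
    for v in range(208,232):
        xs=np.where(sub[v]>0)[0]
        if len(xs): P.append((xs.min() if side=='L' else xs.max(),v))
    W=p2w(s,P,.01); l=cv2.fitLine(W[:,:2].astype(np.float32),cv2.DIST_HUBER,0,.01,.01).ravel(); print('edge',side,l,np.degrees(np.arctan2(l[1],l[0])),W[0],W[-1])
# disc: gray low-sat
d=cv2.inRange(h,(0,0,30),(180,255,135)); z=np.zeros_like(d); z[200:242,258:300]=d[200:242,258:300]
sx=cv2.morphologyEx(z,cv2.MORPH_CLOSE,np.ones((5,5),np.uint8))
c=max(cv2.findContours(sx,cv2.RETR_EXTERNAL,cv2.CHAIN_APPROX_NONE)[0],key=cv2.contourArea)
e=cv2.fitEllipse(c); print('disc',e,p2w(s,[e[0]],.014))
print('post top',p2w(s,[(250+(514-400)/4,170+202/4)],.094),'core',p2w(s,[(250+(512-400)/4,170+205/4)],.054))
# black spacer
d=cv2.inRange(h,(0,0,0),(180,255,75)); z=np.zeros_like(d); z[228:258,206:236]=d[228:258,206:236]
c=max(cv2.findContours(z,cv2.RETR_EXTERNAL,cv2.CHAIN_APPROX_NONE)[0],key=cv2.contourArea);e=cv2.fitEllipse(c); print('spacer',e,p2w(s,[e[0]],.006))
# bin
d=cv2.inRange(h,*map(np.array,HS['blue'])); z=np.zeros_like(d); z[195:290,370:460]=d[195:290,370:460]
c=max(cv2.findContours(z,cv2.RETR_EXTERNAL,cv2.CHAIN_APPROX_NONE)[0],key=cv2.contourArea);e=cv2.minAreaRect(c); print('bin',e,p2w(s,[e[0]],.05))
# grip base corners in crop coords (top crop 345,140, k4, offset (400,300))
g=[(437,365),(521,333),(581,458),(500,494)]
W=p2w(s,[(345+(a-400)/4,140+(b-300)/4) for a,b in g],.016);print('gripbase',W[:,:2],W.mean(0))
ss=snap('scene')
print('scene post',p2w(ss,[(310,188.7)],.094),p2w(ss,[(308.25,208.75)],.014))
```

```text
edge L [ 0.993573   -0.11319298  0.48185962  0.06387452] -6.499409 [0.50723414 0.06178852 0.01      ] [0.44947532 0.06777781 0.01      ]
edge R [ 0.9929755  -0.11832014  0.48414522 -0.03367993] -6.795163 [ 0.50950985 -0.03590335  0.01      ] [ 0.45177778 -0.02961389  0.01      ]
disc ((276.9136962890625, 223.56561279296875), (39.08320999145508, 47.293827056884766), 133.72976684570312) [[0.46908747 0.01844183 0.014     ]]
post top [[0.47329939 0.01414608 0.094     ]] core [[0.47321902 0.01557397 0.054     ]]
spacer ((220.49127197265625, 243.16651916503906), (23.146697998046875, 23.363670349121094), 71.79988098144531) [[0.41675496 0.15881992 0.006     ]]
bin ((415.4441223144531, 244.40113830566406), (64.55570983886719, 61.879268646240234), 15.5241117477417) [[ 0.42395449 -0.32156333  0.05      ]]
gripbase [[ 0.64313559 -0.172701  ]
 [ 0.66514199 -0.22616621]
 [ 0.58629616 -0.26473396]
 [ 0.56221378 -0.21326984]] [ 0.61419688 -0.21921775  0.016     ]
scene post [[0.47438092 0.01461504 0.094     ]] [[0.47871804 0.01822754 0.014     ]]
```

```bash
cat >> h.py <<'E'
def plan(start,wps,yaw=83.3):
    """tool-frame shifts (mm) between consecutive world points, tool down, tool y at yaw deg"""
    a=np.radians(yaw); y=np.array([np.cos(a),np.sin(a),0]); x=np.array([-y[1],y[0],0]); z=np.array([0,0,-1.])
    p=np.array(start,float)
    for w in wps:
        w=np.array(w,float); d=(w-p)*1000; print(np.round(w,4),'shift',np.round([d@x,d@y,d@z],1)); p=w
E
python3 - <<'E'
from h import *
plan((.2406,.5761,.2305),[(.473,.015,.2)],67.31)
E
```

```text
[0.473 0.015 0.2  ] shift [-430.9 -428.    30.5]
```

move_arm:
  commands: "-43 -43 3 0 0 -4 1;-86 -86 6 0 0 -8 1;-129 -128 9 0 0 -12 1;-172 -171 12 0 0 -16 1;-215 -214 15 0 0 -16 1"
  grip_force: 40

```text
t: 0.92
tcp_pos: [0.3575, 0.2947, 0.2165]
tool_rot: [0.058, 0.998, 0.0, 0.001]
force: [0.7, 0.0, -0.6]
finger_gap: 0.997
gripper_force: 0.0
```

move_arm:
  commands: "-37 -66 4 0 0 0 1;-74 -132 8 0 0 0 1;-111 -198 12 0 0 0 1;-148 -265 15 0 0 0 1;-148 -265 15 0 0 0 1"

```text
t: 1.55
tcp_pos: [0.4739, 0.0136, 0.2015]
tool_rot: [0.059, 0.998, -0.0, 0.001]
force: [1.1, 0.6, -0.5]
finger_gap: 1.001
gripper_force: 0.0
```

move_arm:
  commands: "0 0 0 0 0 0 1;0 0 0 0 0 0 1;0 0 0 0 0 0 1;0 0 0 0 0 0 1;0 0 0 0 0 0 1"

```text
t: 2.17
tcp_pos: [0.4727, 0.0168, 0.2014]
tool_rot: [0.057, 0.998, 0.0, 0.0]
force: [0.5, 0.5, 1.1]
finger_gap: 1.004
gripper_force: 0.0
```

Run:
```python
from h import *
t=telemetry.sense();p=t['tcp_pos'];print(t['t'],p,t['q'],t['force'])
q=t['tool_rot'];print('yaw',2*np.degrees(np.arctan2(q[1],q[0]))-90)
S=[snap('scene'),snap('top')]
f=lambda im,x,y,w,h,k:cv2.resize(im[y:y+h,x:x+w],(int(w*k),int(h*k)),interpolation=cv2.INTER_CUBIC)
for s in S:
    uv=w2p(s,[p,p+[0,0,.019]]);print(uv)
cv2.imwrite('pics/c2.png',np.hstack([f(S[0]['image'],250,120,100,140,4),f(S[1]['image'],230,150,100,140,4)])[:,:,::-1])
plan(p,[(.4732,.015,.03)])
```

```text
2.175 [0.47271815 0.01680789 0.20141077] [-2.01356194e-01  3.69547380e-01  1.83700672e+00  4.66438857e-05
  9.35021992e-01 -1.65728224e+00] [0.5136632  0.47144678 1.11696017]
yaw 83.41683097747142
[[313.48511581 160.69936878]
 [313.941011   155.16952105]]
[[276.97468812 218.52723181]
 [276.89921032 218.09553245]]
[0.4732 0.015  0.03  ] shift [ -0.7  -1.7 171.4]
```

View pics/c2.png

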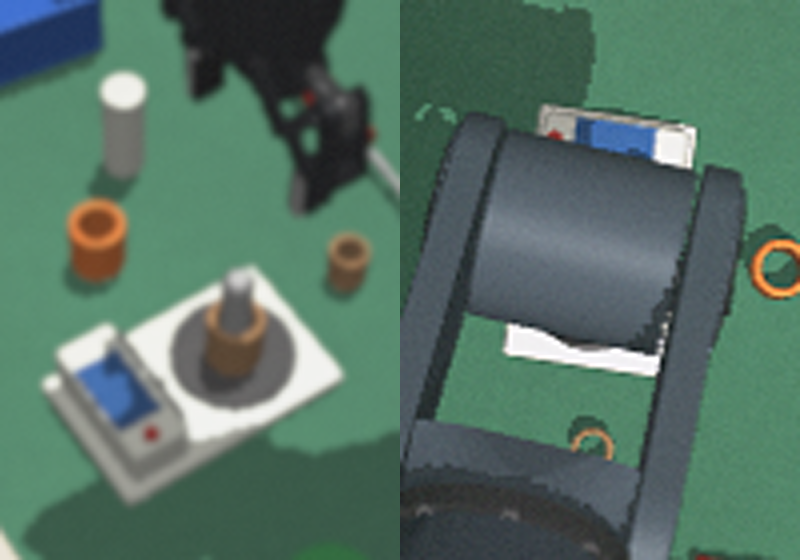

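The fingertip midpoint in the scene picture is ≈ (313.5,158), which agrees with telemetry. The core is on the post at (309,205). Descending now.

move_arm:
  commands: "-1 -2 40 0 0 0 1;-1 -2 80 0 0 0 1;-1 -2 120 0 0 0 1;-1 -2 150 0 0 0 1;-1 -2 150 0 0 0 1"

```text
t: 2.9
tcp_pos: [0.4723, 0.0141, 0.0496]
tool_rot: [0.058, 0.998, 0.0, -0.002]
force: [-0.3, -0.0, 0.7]
finger_gap: 1.002
gripper_force: 0.0
```

move_arm:
  commands: "0 0 10 0 0 0 1;0 0 22 0 0 0 1;0 0 22 0 0 0 1;0 0 22 0 0 0 1;0 0 22 0 0 0 1"

```text
t: 3.52
tcp_pos: [0.474, 0.0138, 0.0297]
tool_rot: [0.058, 0.998, -0.0, 0.0]
force: [1.0, 0.2, 0.4]
finger_gap: 0.998
gripper_force: 0.0
```

move_arm:
  commands: "0 0 0 0 0 0 -1;0 0 0 0 0 0 -1;0 0 0 0 0 0 -1;0 0 0 0 0 0 -1;0 0 0 0 0 0 -1"
  grip_force: 25

```text
t: 4.15
tcp_pos: [0.4738, 0.0138, 0.0296]
tool_rot: [0.058, 0.998, -0.0, 0.0]
force: [-0.1, 0.1, 5.0]
finger_gap: 0.414
gripper_force: 24.9
```

move_arm:
  commands: "0 0 0 0 0 0 -1;0 0 0 0 0 0 -1;0 0 -20 0 0 0 -1;0 0 -40 0 0 0 -1;0 0 -70 0 0 0 -1"

```text
t: 4.78
tcp_pos: [0.473, 0.0139, 0.0991]
tool_rot: [0.058, 0.998, 0.0, -0.001]
force: [-0.1, -1.6, -1.1]
finger_gap: 0.417
gripper_force: 25.2
```

Run:
```python
from h import *
plan((.473,.0139,.0991),[(.473,.0139,.175),(.424,-.3216,.175),(.424,-.3216,.037)])
```

```text
[0.473  0.0139 0.175 ] shift [  0.    0.  -75.9]
[ 0.424  -0.3216  0.175 ] shift [   9.5 -338.9    0. ]
[ 0.424  -0.3216  0.037 ] shift [  0.   0. 138.]
```

move_arm:
  commands: "0 0 -38 0 0 0 -1;0 0 -76 0 0 0 -1;0 0 -76 0 0 0 -1;3 -40 -76 0 0 0 -1;5 -90 -76 0 0 0 -1"

```text
t: 5.4
tcp_pos: [0.4574, -0.0749, 0.1742]
tool_rot: [0.057, 0.998, 0.0, -0.001]
force: [1.0, -0.7, -0.4]
finger_gap: 0.415
gripper_force: 25.2
```

move_arm:
  commands: "1 -50 0 0 0 0 -1;2 -100 0 0 0 0 -1;3 -150 0 0 0 0 -1;4 -200 0 0 0 0 -1;5 -249 0 0 0 0 -1"

```text
t: 6.02
tcp_pos: [0.4233, -0.3227, 0.1736]
tool_rot: [0.059, 0.998, 0.001, -0.001]
force: [0.0, -0.4, -0.6]
finger_gap: 0.414
gripper_force: 25.2
```

move_arm:
  commands: "0 0 10 0 0 0 -1;0 0 50 0 0 0 -1;0 0 90 0 0 0 -1;0 0 125 0 0 0 -1;0 0 138 0 0 0 -1"

```text
t: 6.65
tcp_pos: [0.4227, -0.3188, 0.0344]
tool_rot: [0.058, 0.998, 0.003, -0.002]
force: [0.6, 0.2, 0.8]
finger_gap: 0.418
gripper_force: 25.2
```

move_arm:
  commands: "0 0 0 0 0 0 -1;0 0 0 0 0 0 -1;0 0 0 0 0 0 0.3;0 0 0 0 0 0 0.3;0 0 0 0 0 0 0.3"

```text
t: 7.28
tcp_pos: [0.4246, -0.322, 0.0379]
tool_rot: [0.058, 0.998, -0.0, 0.0]
force: [-0.6, 0.0, -0.8]
finger_gap: 0.65
gripper_force: 0.0
```

move_arm:
  commands: "0 0 0 0 0 0 0.3;0 0 -40 0 0 0 0.3;0 0 -80 0 0 0 0.3;0 0 -120 0 0 0 0.3;0 0 -160 0 0 0 1"

```text
t: 7.9
tcp_pos: [0.4241, -0.3215, 0.1986]
tool_rot: [0.058, 0.998, 0.0, -0.0]
force: [0.3, -1.0, 0.4]
finger_gap: 0.842
gripper_force: 0.0
```

```bash
cat >> h.py <<'E'
def ring_c(s,uv0,dark=False,z=.006,r=16):
    h=cv2.cvtColor(s['image'],cv2.COLOR_RGB2HSV)
    return None
E
python3 - <<'E'
from h import *
t=telemetry.sense();print(t['t'],t['tcp_pos'],t['finger_gap'])
S=[snap('scene'),snap('top')]
f=lambda im,x,y,w,h,k:cv2.resize(im[y:y+h,x:x+w],(int(w*k),int(h*k)),interpolation=cv2.INTER_CUBIC)
cv2.imwrite('pics/c3.png',np.hstack([f(S[0]['image'],180,60,160,180,2.5),f(S[1]['image'],140,120,160,180,2.5)])[:,:,::-1])
s=S[1];h=cv2.cvtColor(s['image'],cv2.COLOR_RGB2HSV)
for c in('green','blue'):
    for w,ax,a,uv in rings(s,c,.006 if c=='green' else .008): print(c,np.round(w,4),np.round(ax,1))
def dk(v,x0,x1,y0,y1,z):
    d=cv2.inRange(h,(0,0,0),(180,v[1],v[0])); m=np.zeros_like(d); m[y0:y1,x0:x1]=d[y0:y1,x0:x1]
    c=max(cv2.findContours(m,cv2.RETR_EXTERNAL,cv2.CHAIN_APPROX_NONE)[0],key=cv2.contourArea);e=cv2.fitEllipse(c);print(e[0],e[1],p2w(s,[e[0]],z))
dk((75,255),206,236,228,258,.006)
dk((130,60),258,300,200,242,.014)
E
```

```text
7.9 [ 0.42412933 -0.32147337  0.19855598] 0.8418446788554427
green [0.4041 0.2734] [23.  23.4]
green [0.5073 0.2787] [23.  23.3]
green [0.539  0.1729] [22.9 23.1]
green [0.6067 0.3024] [22.5 22.9]
green [0.8516 0.6603] [13.  40.2]
blue [ 0.4412 -0.3115] [50.8 74.7]
blue [0.4808 0.4013] [ 4.7 46.5]
blue [0.5635 0.0059] [12.2 22.1]
blue [0.6505 0.1788] [15.9 16.6]
blue [0.7672 0.6843] [14.  25.9]
(220.53086853027344, 243.5116424560547) (23.388017654418945, 23.681852340698242) [[0.41589339 0.15869436 0.006     ]]
(277.847412109375, 221.21514892578125) (31.01449966430664, 31.1219539642334) [[0.47500181 0.01625482 0.014     ]]
```

View pics/c3.png

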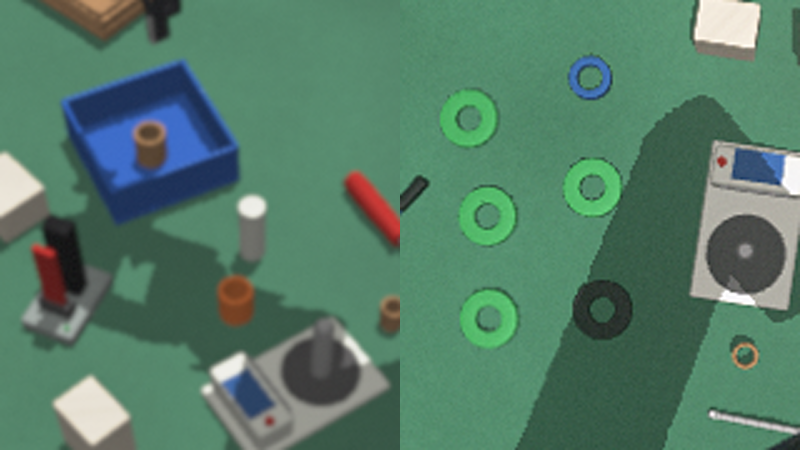

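The core stands released in the bin at crop (150,143), and the post is bare. The spacer is at top pixel (220.5,243.5) and all the rings are unmoved. Next is the spacer.

Run:
```python
from h import *
plan((.4241,-.3217,.198),[(.4159,.1587,.13),(.4159,.1587,-.003),(.4159,.1587,.13),(.4748,.0155,.13),(.4748,.0155,.026)])
s=snap('scene');h=cv2.cvtColor(s['image'],cv2.COLOR_RGB2HSV)
def dk(v,c0,r,z):
    x,y=c0;d=cv2.inRange(h,(0,0,0),(180,v[1],v[0])); m=np.zeros_like(d); m[y-r:y+r,x-r:x+r]=d[y-r:y+r,x-r:x+r]
    c=max(cv2.findContours(m,cv2.RETR_EXTERNAL,cv2.CHAIN_APPROX_NONE)[0],key=cv2.contourArea);e=cv2.fitEllipse(c);print(e[0],e[1],p2w(s,[e[0]],z))
dk((75,255),(366,234),17,.006)
dk((130,60),(308,208),22,.014)
```

```text
[0.4159 0.1587 0.13  ] shift [ 64.2 476.2  68. ]
[ 0.4159  0.1587 -0.003 ] shift [  0.   0. 133.]
[0.4159 0.1587 0.13  ] shift [   0.    0. -133.]
[0.4748 0.0155 0.13  ] shift [ -75.2 -135.4    0. ]
[0.4748 0.0155 0.026 ] shift [  0.   0. 104.]
(364.953369140625, 233.54827880859375) (23.119861602783203, 25.72011947631836) [[0.41837378 0.15660008 0.006     ]]
(307.0625305175781, 205.57716369628906) (33.6552619934082, 34.01295471191406) [[0.47472894 0.00941593 0.014     ]]
```

move_arm:
  commands: "10 55 10 0 0 0 1;20 110 20 0 0 0 1;30 165 30 0 0 0 1;37 220 40 0 0 0 1;45 275 50 0 0 0 1"

```text
t: 8.68
tcp_pos: [0.4105, -0.0415, 0.146]
tool_rot: [0.059, 0.998, 0.0, -0.001]
force: [0.6, 0.3, -0.9]
finger_gap: 1.001
gripper_force: 0.0
```

move_arm:
  commands: "6 55 5 0 0 0 1;12 110 10 0 0 0 1;15 155 15 0 0 0 1;18 190 18 0 0 0 1;18 200 18 0 0 0 1"

```text
t: 9.3
tcp_pos: [0.4155, 0.1589, 0.128]
tool_rot: [0.057, 0.998, -0.0, -0.002]
force: [0.2, -0.9, 0.0]
finger_gap: 1.0
gripper_force: 0.0
```

move_arm:
  commands: "0 0 25 0 0 0 1;0 0 60 0 0 0 1;0 0 95 0 0 0 1;0 0 110 0 0 0 1;0 0 110 0 0 0 1"

```text
t: 9.93
tcp_pos: [0.4158, 0.1564, 0.0179]
tool_rot: [0.059, 0.998, -0.0, -0.002]
force: [-0.3, -1.0, -0.3]
finger_gap: 0.996
gripper_force: 0.0
```

move_arm:
  commands: "0 0 8 0 0 0 1;0 0 16 0 0 0 1;0 0 23 0 0 0 1;0 0 23 0 0 0 1;0 0 23 0 0 0 1"

```text
t: 10.55
tcp_pos: [0.4171, 0.1574, -0.0036]
tool_rot: [0.058, 0.998, 0.0, 0.0]
force: [-0.5, 0.1, -0.2]
finger_gap: 0.998
gripper_force: 0.0
```

Run:
```python
from h import *
t=telemetry.sense();p=t['tcp_pos'];print(t['t'],p,t['force'])
S=[snap('scene'),snap('top')]
f=lambda im,x,y,w,h,k:cv2.resize(im[y:y+h,x:x+w],(int(w*k),int(h*k)),interpolation=cv2.INTER_CUBIC)
cv2.imwrite('pics/c4.png',np.hstack([f(S[0]['image'],315,180,100,100,4),f(S[1]['image'],170,190,100,100,4)])[:,:,::-1])
```

```text
10.55 [ 0.41706333  0.15742805 -0.00361355] [-0.48030317  0.10125788 -0.1617537 ]
```

View pics/c4.png

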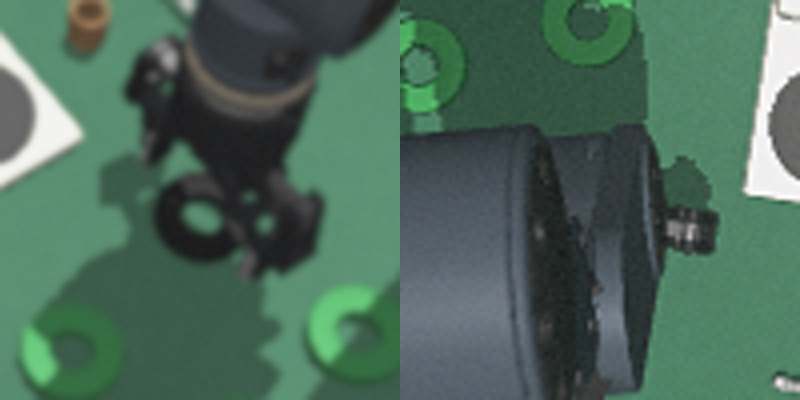

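The open fingers straddle the spacer (scene crop (150,160) and (250,265), ring between them). Closing.

move_arm:
  commands: "0 0 0 0 0 0 -1;0 0 0 0 0 0 -1;0 0 0 0 0 0 -1;0 0 0 0 0 0 -1;0 0 0 0 0 0 -1"
  grip_force: 40

```text
t: 11.28
tcp_pos: [0.4172, 0.1574, -0.003]
tool_rot: [0.058, 0.998, 0.0, 0.0]
force: [0.5, 0.4, 6.2]
finger_gap: 0.678
gripper_force: 41.6
```

move_arm:
  commands: "0 0 0 0 0 0 -1;0 0 -30 0 0 0 -1;0 0 -70 0 0 0 -1;0 0 -110 0 0 0 -1;0 0 -133 0 0 0 -1"

```text
t: 11.9
tcp_pos: [0.4174, 0.1575, 0.1312]
tool_rot: [0.058, 0.998, 0.0, 0.001]
force: [0.5, -0.3, -1.3]
finger_gap: 0.671
gripper_force: 43.6
```

move_arm:
  commands: "-20 -35 0 0 0 0 -1;-40 -70 0 0 0 0 -1;-60 -110 0 0 0 0 -1;-75 -135 0 0 0 0 -1;-75 -135 0 0 0 0 -1"

```text
t: 12.52
tcp_pos: [0.477, 0.0128, 0.1294]
tool_rot: [0.06, 0.998, -0.0, 0.001]
force: [-0.5, 0.7, -1.1]
finger_gap: 0.675
gripper_force: 43.6
```

move_arm:
  commands: "0 0 0 0 0 0 -1;0 0 0 0 0 0 -1;0 0 0 0 0 0 -1;0 0 0 0 0 0 -1;0 0 0 0 0 0 -1"

```text
t: 13.15
tcp_pos: [0.4758, 0.0148, 0.1293]
tool_rot: [0.058, 0.998, 0.0, 0.0]
force: [-0.3, 0.6, -0.2]
finger_gap: 0.671
gripper_force: 43.6
```

Run:
```python
from h import *
t=telemetry.sense();p=t['tcp_pos'];print(t['t'],p,t['force'])
S=[snap('scene'),snap('top')]
f=lambda im,x,y,w,h,k:cv2.resize(im[y:y+h,x:x+w],(int(w*k),int(h*k)),interpolation=cv2.INTER_CUBIC)
cv2.imwrite('pics/c5.png',f(S[0]['image'],260,140,100,100,6)[:,:,::-1])
for z in(0,.003,.006,.012,.019):print(z,w2p(S[0],[p+[0,0,z]]))
print(w2p(S[0],[[.4738,.0146,.094],[.4738,.0146,.014]]))
```

```text
13.15 [0.47580463 0.01483739 0.12934471] [-0.33426411  0.56805431 -0.15590007]
0 [[310.29214986 180.34111043]]
0.003 [[310.35154389 179.57596674]]
0.006 [[310.4112203  178.80715122]]
0.012 [[310.53142829 177.25839966]]
0.019 [[310.67313029 175.43254326]]
[[310.17956017 188.56212053]
 [308.73860067 206.71129057]]
```

View pics/c5.png

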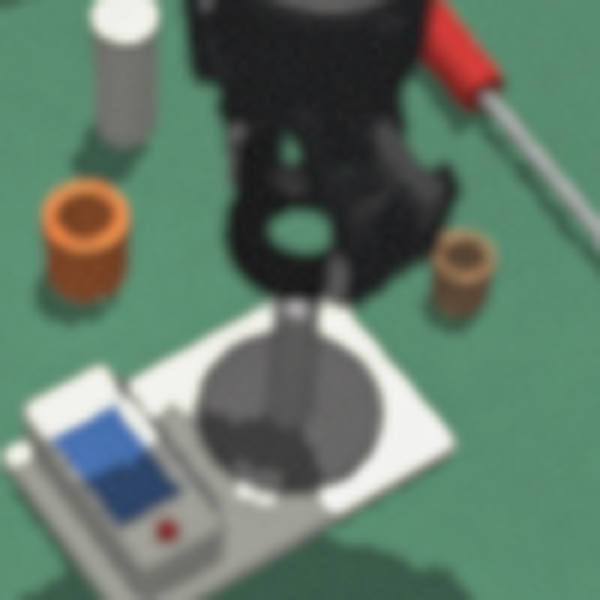

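The spacer is held with its hole at scene ≈ (310,178.3), which is centred on the TCP. The post top is at ≈ (309.5,190). Lowering carefully while watching the force.

move_arm:
  commands: "0 0 15 0 0 0 -1;0 0 30 0 0 0 -1;0 0 37 0 0 0 -1;0 0 44 0 0 0 -1;0 0 50 0 0 0 -1"

```text
t: 13.88
tcp_pos: [0.476, 0.0145, 0.0791]
tool_rot: [0.058, 0.998, -0.0, 0.0]
force: [-0.5, 0.6, 0.0]
finger_gap: 0.672
gripper_force: 43.6
```

move_arm:
  commands: "0 0 5 0 0 0 -1;0 0 10 0 0 0 -1;0 0 15 0 0 0 -1;0 0 20 0 0 0 -1;0 0 25 0 0 0 -1"

```text
t: 14.5
tcp_pos: [0.4758, 0.0146, 0.054]
tool_rot: [0.058, 0.998, -0.0, -0.0]
force: [0.6, -0.0, -0.2]
finger_gap: 0.673
gripper_force: 43.6
```

move_arm:
  commands: "0 0 7 0 0 0 -1;0 0 14 0 0 0 -1;0 0 21 0 0 0 -1;0 0 28 0 0 0 -1;0 0 28 0 0 0 -1"

```text
t: 15.12
tcp_pos: [0.4754, 0.0146, 0.0257]
tool_rot: [0.058, 0.998, 0.0, -0.001]
force: [-0.2, 0.2, -0.6]
finger_gap: 0.672
gripper_force: 43.6
```

move_arm:
  commands: "0 0 0 0 0 0 -1;0 0 0 0 0 0 0.7;0 0 0 0 0 0 0.7;0 0 0 0 0 0 0.7;0 0 0 0 0 0 0.7"

```text
t: 15.75
tcp_pos: [0.4759, 0.0146, 0.0264]
tool_rot: [0.058, 0.998, -0.0, 0.0]
force: [0.9, 0.2, -0.4]
finger_gap: 0.853
gripper_force: 0.0
```

move_arm:
  commands: "0 0 -25 0 0 0 0.7;0 0 -60 0 0 0 1;0 0 -94 0 0 0 1;0 0 -104 0 0 0 1;75 135 -104 0 0 0 1"

```text
t: 16.38
tcp_pos: [0.4562, 0.0702, 0.1312]
tool_rot: [0.062, 0.998, -0.0, 0.004]
force: [0.2, 0.5, 0.2]
finger_gap: 0.998
gripper_force: 0.0
```

```bash
cat >> h.py <<'E'
def dark(s,c0,r,z,v=75,sat=255):
    h=cv2.cvtColor(s['image'],cv2.COLOR_RGB2HSV)
    x,y=c0;d=cv2.inRange(h,(0,0,0),(180,sat,v)); m=np.zeros_like(d); m[y-r:y+r,x-r:x+r]=d[y-r:y+r,x-r:x+r]
    c=max(cv2.findContours(m,cv2.RETR_EXTERNAL,cv2.CHAIN_APPROX_NONE)[0],key=cv2.contourArea);e=cv2.fitEllipse(c);return e,p2w(s,[e[0]],z)[0]
def status(f=None,box=None):
    t=telemetry.sense();print('t',t['t'],'tcp',np.round(t['tcp_pos'],4),'F',np.round(t['force'],1),'gap',round(t['finger_gap'],3))
    S=[snap('scene'),snap('top')]
    for s,n in zip(S,('sc','top')):
        for c,z in(('green',.006),('blue',.008)):
            for w,ax,a,uv in rings(s,c,z): 
                if min(ax)>14 and max(ax)<32 and w[0]<.75: print(n,c,np.round(w,4),np.round(ax,1),np.round(uv,1))
    return S
E
python3 - <<'E'
from h import *
S=status()
f=lambda im,x,y,w,h,k:cv2.resize(im[y:y+h,x:x+w],(int(w*k),int(h*k)),interpolation=cv2.INTER_CUBIC)
cv2.imwrite('pics/c6.png',np.hstack([f(S[0]['image'],270,170,80,80,5),f(S[1]['image'],240,180,80,80,5)])[:,:,::-1])
E
```

```text
t 16.375 tcp [0.4562 0.0702 0.1312] F [0.2 0.5 0.2] gap 0.998
sc green [0.5093 0.2768] [23.8 25.8] [375.  292.2]
sc green [0.5409 0.1706] [23.3 24.3] [332.3 267.9]
sc green [0.4059 0.2717] [22.2 25.1] [404.1 263.3]
sc blue [0.6518 0.176 ] [18.2 18.9] [298.  298.9]
top green [0.4037 0.2737] [22.7 23.1] [175. 247.]
top green [0.5076 0.2793] [22.4 23. ] [174.4 205.9]
top green [0.5423 0.173 ] [19.2 22.4] [216.5 193.2]
top green [0.6067 0.3024] [22.5 22.8] [167.1 167. ]
top blue [0.6505 0.1788] [15.9 16.6] [215.6 150.8]
```

View pics/c6.png

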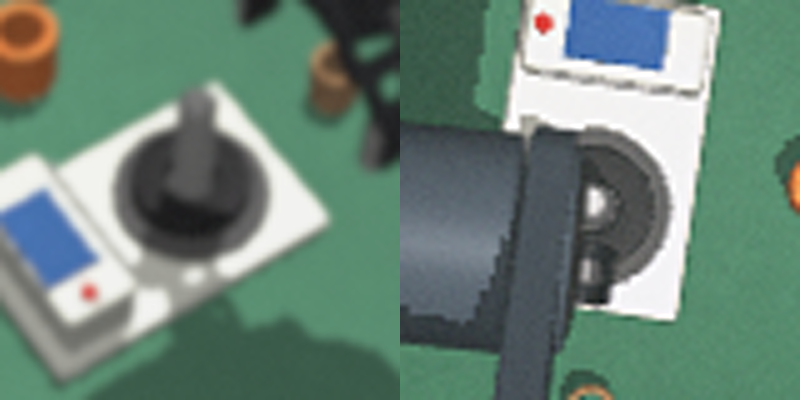

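The spacer is flat and home round the post (scene crop (192,183)) and no ring has moved. Next is roll 1 at (.540,.172).

Run:
```python
from h import *
plan((.4520,.0725,.13),[(.540,.1718,.11)])
P=(.4756,.0146)
for r in[(.54,.1718),(.5085,.278),(.405,.2725),(.608,.3012),(.6512,.1774)]:
    print('--');plan((*r,.13),[(*P,.13)])
```

```text
[0.54   0.1718 0.11  ] shift [-75.8 108.9  20. ]
--
[0.4756 0.0146 0.13  ] shift [  45.6 -163.6    0. ]
--
[0.4756 0.0146 0.13  ] shift [   1.9 -265.4    0. ]
--
[0.4756 0.0146 0.13  ] shift [-100.2 -247.9    0. ]
--
[0.4756 0.0146 0.13  ] shift [  98.1 -300.1    0. ]
--
[0.4756 0.0146 0.13  ] shift [ 155.4 -182.2    0. ]
```

move_arm:
  commands: "-25 36 0 0 0 0 1;-50 72 0 0 0 0 1;-76 109 20 0 0 0 1;-76 109 50 0 0 0 1;-76 109 80 0 0 0 1"

```text
t: 17.1
tcp_pos: [0.54, 0.1721, 0.0484]
tool_rot: [0.058, 0.998, -0.0, -0.0]
force: [-0.1, 0.3, -0.6]
finger_gap: 0.998
gripper_force: 0.0
```

move_arm:
  commands: "0 0 15 0 0 0 1;0 0 25 0 0 0 1;0 0 25 0 0 0 1;0 0 25 0 0 0 1;0 0 25 0 0 0 1"

```text
t: 17.73
tcp_pos: [0.5409, 0.1718, 0.0262]
tool_rot: [0.058, 0.998, 0.0, 0.001]
force: [-0.1, -0.4, -0.9]
finger_gap: 1.002
gripper_force: 0.0
```

move_arm:
  commands: "1 0 15 0 0 0 1;1 0 29 0 0 0 1;1 0 29 0 0 0 1;1 0 29 0 0 0 1;1 0 29 0 0 0 -1"

```text
t: 18.35
tcp_pos: [0.5395, 0.172, -0.0035]
tool_rot: [0.058, 0.998, 0.0, 0.0]
force: [0.2, -0.3, -0.4]
finger_gap: 0.821
gripper_force: 0.0
```

move_arm:
  commands: "0 0 0 0 0 0 -1;0 0 0 0 0 0 -1;0 0 0 0 0 0 -1;0 0 0 0 0 0 -1;0 0 0 0 0 0 -1"

```text
t: 18.98
tcp_pos: [0.5395, 0.172, -0.0028]
tool_rot: [0.058, 0.998, 0.0, 0.0]
force: [-0.9, -0.4, 5.2]
finger_gap: 0.671
gripper_force: 42.5
```

move_arm:
  commands: "0 0 -30 0 0 0 -1;0 0 -70 0 0 0 -1;0 0 -110 0 0 0 -1;0 0 -133 0 0 0 -1;14 -50 -133 0 0 0 -1"

```text
t: 19.6
tcp_pos: [0.523, 0.1253, 0.1319]
tool_rot: [0.056, 0.998, 0.001, 0.005]
force: [-0.3, -0.5, -0.7]
finger_gap: 0.675
gripper_force: 43.2
```

move_arm:
  commands: "12 -40 0 0 0 0 -1;24 -80 0 0 0 0 -1;32 -114 0 0 0 0 -1;32 -114 0 0 0 0 -1;32 -114 0 0 0 0 -1"

```text
t: 20.23
tcp_pos: [0.4748, 0.0146, 0.1294]
tool_rot: [0.058, 0.998, 0.0, 0.0]
force: [-0.5, -0.1, 0.2]
finger_gap: 0.676
gripper_force: 43.2
```

Run:
```python
from h import *
t=telemetry.sense();p=t['tcp_pos'];print(t['t'],p,t['force'],t['finger_gap'])
s=snap('scene')
for e,a in blobs(s,'green',150): print(np.round(e[0],1),np.round(e[1],1),a)
print(w2p(s,[p+[0,0,.009],p+[0,0,.015]]))
```

```text
20.225 [0.47481547 0.01457397 0.12942282] [-0.53910783 -0.12963011  0.23185783] 0.6759712727037825
[375.  292.2] [23.8 25.7] 478.5
[404.1 263.3] [22.2 25. ] 433.5
[306.1 177.6] [15.5 20.7] 174.0
[[310.7184255  177.70973077]
 [310.84035664 176.15251095]]
```

move_arm:
  commands: "-1 0 15 0 0 0 -1;-1 0 30 0 0 0 -1;-1 0 37 0 0 0 -1;-1 0 44 0 0 0 -1;-1 0 55 0 0 0 -1"

```text
t: 20.9
tcp_pos: [0.476, 0.0144, 0.0742]
tool_rot: [0.058, 0.998, -0.0, 0.001]
force: [0.1, 0.3, -0.4]
finger_gap: 0.678
gripper_force: 43.2
```

move_arm:
  commands: "0 0 10 0 0 0 -1;0 0 20 0 0 0 -1;0 0 30 0 0 0 -1;0 0 40 0 0 0 -1;0 0 47 0 0 0 -1"

```text
t: 21.52
tcp_pos: [0.4753, 0.0142, 0.0266]
tool_rot: [0.058, 0.998, 0.0, -0.0]
force: [0.8, -0.0, -0.1]
finger_gap: 0.676
gripper_force: 43.2
```

move_arm:
  commands: "0 0 0 0 0 0 -1;0 0 0 0 0 0 -1;0 0 0 0 0 0 0.7;0 0 0 0 0 0 0.7;0 0 0 0 0 0 0.7"

```text
t: 22.15
tcp_pos: [0.4756, 0.0142, 0.0275]
tool_rot: [0.058, 0.998, -0.0, 0.0]
force: [-0.7, 0.4, -0.4]
finger_gap: 0.851
gripper_force: 0.0
```

move_arm:
  commands: "0 0 0 0 0 0 0.7;0 0 -30 0 0 0 0.8;0 0 -70 0 0 0 1;0 0 -103 0 0 0 1;0 50 -103 0 0 0 1"

```text
t: 22.78
tcp_pos: [0.484, 0.062, 0.133]
tool_rot: [0.061, 0.998, -0.0, 0.004]
force: [0.9, 0.3, 1.0]
finger_gap: 1.002
gripper_force: 0.0
```

move_arm:
  commands: "0 50 0 0 0 0 1;0 100 0 0 0 0 1;-1 150 0 0 0 0 1;-2 200 0 0 0 0 1;-2 216 0 0 0 0 1"

```text
t: 23.4
tcp_pos: [0.5083, 0.2808, 0.1302]
tool_rot: [0.057, 0.998, 0.0, 0.0]
force: [-0.5, 0.2, 0.6]
finger_gap: 1.002
gripper_force: 0.0
```

Run:
```python
from h import *
S=status()
for s,c in zip(S,((309,205),(278,221))): print(dark(s,c,22,.014,130,60))
```

```text
t 23.4 tcp [0.5083 0.2808 0.1302] F [-0.5  0.2  0.6] gap 1.002
sc green [0.6083 0.3   ] [25.7 26.8] [351.1 328.1]
sc green [0.5093 0.2765] [23.8 25.6] [375.  292.1]
sc green [0.4674 0.004 ] [17.9 21.1] [307.7 204.3]
sc blue [0.6519 0.1761] [18.2 18.5] [298. 299.]
top green [0.4041 0.2699] [19.8 24.4] [176.6 246.9]
top green [0.4765 0.0157] [21.4 21.8] [278.1 220.8]
top green [0.6075 0.3018] [21.6 22.8] [167.3 166.7]
top blue [0.6505 0.1787] [16.  16.6] [215.7 150.8]
(((307.7441101074219, 207.1123046875), (25.758207321166992, 27.753089904785156), 92.94729614257812), array([0.47646163, 0.01386176, 0.014     ]))
(((277.69091796875, 221.17910766601562), (30.463356018066406, 30.693401336669922), 14.799654006958008), array([0.47508254, 0.01664697, 0.014     ]))
```

move_arm:
  commands: "0 -2 30 0 0 0 1;0 -2 65 0 0 0 1;0 -2 100 0 0 0 1;0 -2 100 0 0 0 1;0 -2 100 0 0 0 1"

```text
t: 24.12
tcp_pos: [0.5087, 0.2753, 0.0311]
tool_rot: [0.059, 0.998, 0.0, 0.0]
force: [0.0, -0.7, 0.2]
finger_gap: 0.998
gripper_force: 0.0
```

Run:
```python
from h import *
t=telemetry.sense();plan(t['tcp_pos'],[(.5085,.278,-.003)])
s=snap('scene');
for z in(.012,.024,.03): print(z,[np.round(p2w(s,[e[0]],z),4) for e,a in blobs(s,'green',150) if e[0][0]<320])
```

```text
[ 0.5085  0.278  -0.003 ] shift [ 0.5  2.6 34.1]
0.012 [array([[0.4703, 0.0066, 0.012 ]])]
0.024 [array([[0.4757, 0.0119, 0.024 ]])]
0.03 [array([[0.4785, 0.0146, 0.03  ]])]
```

move_arm:
  commands: "0 2 17 0 0 0 1;0 2 34 0 0 0 1;0 2 34 0 0 0 1;0 2 34 0 0 0 1;0 2 34 0 0 0 -1"

```text
t: 24.8
tcp_pos: [0.5086, 0.2784, -0.0035]
tool_rot: [0.058, 0.998, 0.0, 0.0]
force: [1.0, 1.0, -0.3]
finger_gap: 0.818
gripper_force: 0.0
```

move_arm:
  commands: "0 0 0 0 0 0 -1;0 0 0 0 0 0 -1;0 0 0 0 0 0 -1;0 0 0 0 0 0 -1;0 0 0 0 0 0 -1"

```text
t: 25.42
tcp_pos: [0.5087, 0.2783, -0.0026]
tool_rot: [0.058, 0.998, 0.0, 0.001]
force: [-2.0, -0.9, 5.2]
finger_gap: 0.688
gripper_force: 42.0
```

move_arm:
  commands: "0 0 -30 0 0 0 -1;0 0 -70 0 0 0 -1;0 0 -110 0 0 0 -1;0 0 -133 0 0 0 -1;0 -45 -133 0 0 0 -1"

```text
t: 26.05
tcp_pos: [0.5057, 0.2355, 0.132]
tool_rot: [0.056, 0.998, 0.001, 0.004]
force: [1.4, -1.6, -0.4]
finger_gap: 0.679
gripper_force: 43.1
```

move_arm:
  commands: "0 -50 0 0 0 0 -1;1 -100 0 0 0 0 -1;1 -150 0 0 0 0 -1;2 -200 0 0 0 0 -1;2 -220 0 0 0 0 -1"

```text
t: 26.68
tcp_pos: [0.4752, 0.0129, 0.1295]
tool_rot: [0.06, 0.998, -0.0, 0.0]
force: [0.3, -1.2, 0.2]
finger_gap: 0.683
gripper_force: 43.1
```

move_arm:
  commands: "0 0 0 0 0 0 -1;0 0 0 0 0 0 -1;0 0 0 0 0 0 -1;0 0 0 0 0 0 -1;0 0 0 0 0 0 -1"

```text
t: 27.3
tcp_pos: [0.4756, 0.0158, 0.1293]
tool_rot: [0.058, 0.998, 0.0, -0.0]
force: [0.5, -0.9, -1.0]
finger_gap: 0.685
gripper_force: 43.1
```

Run:
```python
from h import *
S=status();t=telemetry.sense();plan(t['tcp_pos'],[(.4756,.0146,.038)])
```

```text
t 27.3 tcp [0.4756 0.0158 0.1293] F [ 0.5 -0.9 -1. ] gap 0.685
sc green [0.406  0.2716] [22.5 24.9] [404.  263.3]
sc green [0.4668 0.0038] [18.2 20.3] [307.8 204.1]
sc green [ 0.4158 -0.0583] [14.9 21.2] [306.3 178. ]
sc blue [0.652  0.1762] [18.4 18.5] [298.  299.1]
top green [0.4037 0.2734] [22.8 23. ] [175.2 247.1]
top green [0.6069 0.3025] [22.1 23. ] [167.  166.9]
top blue [0.6505 0.1788] [15.9 16.6] [215.6 150.8]
[0.4756 0.0146 0.038 ] shift [-0.1 -0.9 91.3]
```

move_arm:
  commands: "0 -1 15 0 0 0 -1;0 -1 30 0 0 0 -1;0 -1 38 0 0 0 -1;0 -1 46 0 0 0 -1;0 -1 56 0 0 0 -1"

```text
t: 28.02
tcp_pos: [0.4758, 0.0142, 0.0731]
tool_rot: [0.058, 0.998, -0.0, 0.0]
force: [-0.3, -0.5, -0.2]
finger_gap: 0.679
gripper_force: 43.1
```

move_arm:
  commands: "0 0 9 0 0 0 -1;0 0 18 0 0 0 -1;0 0 27 0 0 0 -1;0 0 36 0 0 0 -1;0 0 36 0 0 0 -1"

```text
t: 28.65
tcp_pos: [0.475, 0.0143, 0.0366]
tool_rot: [0.058, 0.998, 0.0, -0.001]
force: [0.4, -0.3, 0.3]
finger_gap: 0.681
gripper_force: 43.1
```

move_arm:
  commands: "0 0 0 0 0 0 -1;0 0 0 0 0 0 0.7;0 0 0 0 0 0 0.7;0 0 0 0 0 0 0.7;0 0 0 0 0 0 0.7"

```text
t: 29.28
tcp_pos: [0.4755, 0.0142, 0.0374]
tool_rot: [0.058, 0.998, -0.0, 0.0]
force: [-0.2, -0.1, 0.1]
finger_gap: 0.853
gripper_force: 0.0
```

move_arm:
  commands: "0 0 -25 0 0 0 0.8;0 0 -60 0 0 0 1;0 0 -92 0 0 0 1;20 50 -92 0 0 0 1;40 100 -92 0 0 0 1"

```text
t: 29.9
tcp_pos: [0.4477, 0.1188, 0.13]
tool_rot: [0.06, 0.998, 0.0, 0.001]
force: [0.9, 0.3, 0.0]
finger_gap: 0.995
gripper_force: 0.0
```

move_arm:
  commands: "20 50 0 0 0 0 1;40 100 0 0 0 0 1;60 148 0 0 0 0 1;60 148 30 0 0 0 1;60 148 60 0 0 0 1"

```text
t: 30.52
tcp_pos: [0.4049, 0.2734, 0.0691]
tool_rot: [0.057, 0.998, 0.0, 0.001]
force: [0.7, -0.3, -1.4]
finger_gap: 1.0
gripper_force: 0.0
```

move_arm:
  commands: "0 0 20 0 0 0 1;0 0 35 0 0 0 1;0 0 35 0 0 0 1;0 0 35 0 0 0 1;0 0 35 0 0 0 1"

```text
t: 31.15
tcp_pos: [0.4055, 0.2724, 0.0351]
tool_rot: [0.058, 0.998, 0.0, 0.001]
force: [0.2, -0.1, -0.3]
finger_gap: 0.998
gripper_force: 0.0
```

Run:
```python
from h import *
S=status();t=telemetry.sense();plan(t['tcp_pos'],[(.405,.2725,-.003)])
f=lambda im,x,y,w,h,k:cv2.resize(im[y:y+h,x:x+w],(int(w*k),int(h*k)),interpolation=cv2.INTER_CUBIC)
cv2.imwrite('pics/c7.png',np.hstack([f(S[0]['image'],270,170,80,80,5),f(S[1]['image'],240,180,80,80,5)])[:,:,::-1])
```

```text
t 31.15 tcp [0.4055 0.2724 0.0351] F [ 0.2 -0.1 -0.3] gap 0.998
sc green [0.4061 0.2718] [22.3 24.5] [404.1 263.4]
sc green [ 0.4627 -0.0014] [20.6 21.5] [307.6 201.9]
sc blue [0.6519 0.176 ] [18.3 18.5] [298. 299.]
top green [0.4764 0.0158] [22.4 23.2] [278.1 220.8]
top green [0.6069 0.3024] [22.5 23. ] [167.1 166.9]
top blue [0.6505 0.1789] [15.8 16.6] [215.6 150.8]
[ 0.405   0.2725 -0.003 ] shift [ 0.4  0.1 38. ]
```

View pics/c7.png

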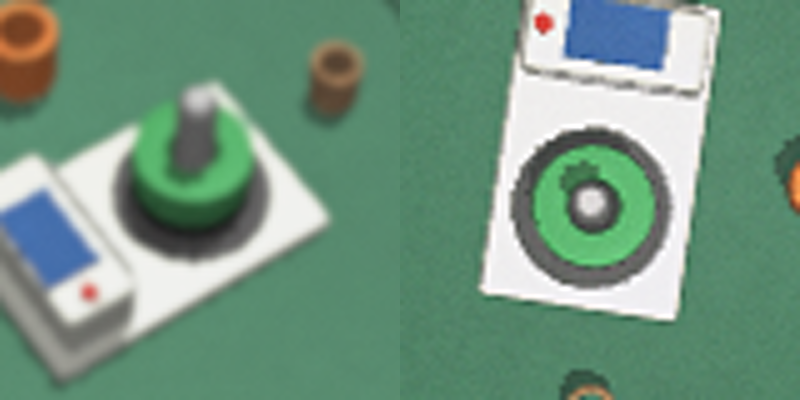

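Two rolls are stacked flat and centred (top crop (595,205)). Next is roll 3.

move_arm:
  commands: "0 0 20 0 0 0 1;0 0 38 0 0 0 1;0 0 38 0 0 0 1;0 0 38 0 0 0 1;0 0 38 0 0 0 -1"

```text
t: 31.88
tcp_pos: [0.4054, 0.2724, -0.0029]
tool_rot: [0.058, 0.998, 0.0, 0.001]
force: [-0.1, -0.8, -1.0]
finger_gap: 0.813
gripper_force: 0.0
```

move_arm:
  commands: "0 0 0 0 0 0 -1;0 0 0 0 0 0 -1;0 0 0 0 0 0 -1;0 0 0 0 0 0 -1;0 0 0 0 0 0 -1"

```text
t: 32.5
tcp_pos: [0.4054, 0.2724, -0.0025]
tool_rot: [0.059, 0.998, 0.0, 0.001]
force: [-0.6, -1.6, 6.7]
finger_gap: 0.674
gripper_force: 41.2
```

move_arm:
  commands: "0 0 -30 0 0 0 -1;0 0 -70 0 0 0 -1;0 0 -110 0 0 0 -1;0 0 -133 0 0 0 -1;-16 -40 -133 0 0 0 -1"

```text
t: 33.12
tcp_pos: [0.4175, 0.2323, 0.1318]
tool_rot: [0.056, 0.998, 0.001, 0.003]
force: [1.0, -0.6, 0.3]
finger_gap: 0.675
gripper_force: 43.4
```

move_arm:
  commands: "-20 -50 0 0 0 0 -1;-40 -100 0 0 0 0 -1;-60 -150 0 0 0 0 -1;-80 -195 0 0 0 0 -1;-84 -208 0 0 0 0 -1"

```text
t: 33.75
tcp_pos: [0.4769, 0.0115, 0.1298]
tool_rot: [0.06, 0.998, -0.0, 0.001]
force: [-1.1, 0.1, 0.2]
finger_gap: 0.671
gripper_force: 43.4
```

move_arm:
  commands: "0 0 0 0 0 0 -1;0 0 0 0 0 0 -1;0 0 0 0 0 0 -1;0 0 0 0 0 0 -1;0 0 0 0 0 0 -1"

```text
t: 34.38
tcp_pos: [0.4753, 0.0148, 0.1293]
tool_rot: [0.058, 0.998, 0.0, -0.0]
force: [-0.1, 0.5, -1.4]
finger_gap: 0.674
gripper_force: 43.4
```

Run:
```python
from h import *
S=status();t=telemetry.sense();plan(t['tcp_pos'],[(.4756,.0146,.049)])
```

```text
t 34.375 tcp [0.4753 0.0148 0.1293] F [-0.1  0.5 -1.4] gap 0.674
sc green [ 0.4624 -0.0011] [20.1 22.2] [307.8 201.9]
sc green [ 0.4154 -0.0595] [15.6 20.7] [306.1 177.7]
sc blue [0.652  0.1761] [18.3 18.6] [298. 299.]
top green [0.6069 0.3026] [22.1 22.9] [167.  166.9]
top blue [0.6505 0.1787] [16.  16.6] [215.7 150.8]
[0.4756 0.0146 0.049 ] shift [-0.1  0.1 80.3]
```

move_arm:
  commands: "0 0 15 0 0 0 -1;0 0 30 0 0 0 -1;0 0 38 0 0 0 -1;0 0 46 0 0 0 -1;0 0 56 0 0 0 -1"

```text
t: 35.1
tcp_pos: [0.4758, 0.0142, 0.0731]
tool_rot: [0.058, 0.998, -0.0, 0.0]
force: [0.4, 0.1, 0.3]
finger_gap: 0.677
gripper_force: 43.4
```

move_arm:
  commands: "0 0 8 0 0 0 -1;0 0 16 0 0 0 -1;0 0 24 0 0 0 -1;0 0 24 0 0 0 -1;0 0 24 0 0 0 -1"

```text
t: 35.72
tcp_pos: [0.4755, 0.0142, 0.0494]
tool_rot: [0.058, 0.998, -0.0, 0.0]
force: [1.1, -0.3, 0.6]
finger_gap: 0.674
gripper_force: 43.4
```

move_arm:
  commands: "0 0 0 0 0 0 0.7;0 0 0 0 0 0 0.7;0 0 0 0 0 0 0.7;0 0 0 0 0 0 0.7;0 0 0 0 0 0 0.7"

```text
t: 36.35
tcp_pos: [0.4755, 0.0143, 0.0493]
tool_rot: [0.058, 0.998, -0.0, 0.0]
force: [0.3, 1.5, -0.1]
finger_gap: 0.849
gripper_force: 0.0
```

move_arm:
  commands: "0 0 -25 0 0 0 0.8;0 0 -60 0 0 0 1;0 0 -80 0 0 0 1;-15 46 -80 0 0 0 1;-32 100 -80 0 0 0 1"

```text
t: 36.98
tcp_pos: [0.5196, 0.1101, 0.1299]
tool_rot: [0.06, 0.998, -0.0, 0.0]
force: [0.2, -0.8, -0.3]
finger_gap: 1.005
gripper_force: 0.0
```

move_arm:
  commands: "-16 50 0 0 0 0 1;-32 100 0 0 0 0 1;-48 150 0 0 0 0 1;-66 200 0 0 0 0 1;-66 200 30 0 0 0 1"

```text
t: 37.6
tcp_pos: [0.6115, 0.3055, 0.1016]
tool_rot: [0.056, 0.998, 0.002, 0.005]
force: [-0.1, -0.6, -0.7]
finger_gap: 0.995
gripper_force: 0.0
```

move_arm:
  commands: "0 0 35 0 0 0 1;0 0 65 0 0 0 1;0 0 65 0 0 0 1;0 0 65 0 0 0 1;0 0 65 0 0 0 1"

```text
t: 38.22
tcp_pos: [0.6089, 0.3011, 0.0361]
tool_rot: [0.058, 0.998, 0.001, 0.002]
force: [0.2, 1.0, 0.1]
finger_gap: 0.997
gripper_force: 0.0
```

Run:
```python
from h import *
S=status();t=telemetry.sense();plan(t['tcp_pos'],[(.608,.3012,-.003)])
s=S[0]
h=cv2.cvtColor(s['image'],cv2.COLOR_RGB2HSV); print(h[318:340:3,351])
```

```text
t 38.225 tcp [0.6089 0.3011 0.0361] F [0.2 1.  0.1] gap 0.997
sc green [0.6134 0.2993] [20.2 27.7] [349.2 329.4]
sc green [ 0.4578 -0.0054] [21. 26.] [308.  199.8]
sc blue [0.6519 0.176 ] [18.3 18.5] [298. 299.]
top green [0.4767 0.0154] [23.  23.3] [278.2 220.7]
top blue [0.6506 0.1788] [15.9 16.5] [215.6 150.7]
[ 0.608   0.3012 -0.003 ] shift [ 0.6  0.1 38.9]
[[ 68 120  81]
 [ 67 131 105]
 [ 72  94  87]
 [ 74  93  90]
 [ 74  89  89]
 [ 70 105  95]
 [ 67 133 109]
 [ 66 130 112]]
```

Roll 4: the scene view of it is now occluded by the finger, and the target is unchanged from the top view.

move_arm:
  commands: "1 0 20 0 0 0 1;1 0 39 0 0 0 1;1 0 39 0 0 0 1;1 0 39 0 0 0 1;1 0 39 0 0 0 -1"

```text
t: 38.95
tcp_pos: [0.6072, 0.3011, -0.0043]
tool_rot: [0.058, 0.998, 0.0, 0.0]
force: [0.5, 0.8, -0.3]
finger_gap: 0.817
gripper_force: 0.0
```

move_arm:
  commands: "0 0 0 0 0 0 -1;0 0 0 0 0 0 -1;0 0 0 0 0 0 -1;0 0 0 0 0 0 -1;0 0 0 0 0 0 -1"

```text
t: 39.58
tcp_pos: [0.6074, 0.3012, -0.0038]
tool_rot: [0.058, 0.998, 0.0, 0.001]
force: [0.2, -0.0, 5.9]
finger_gap: 0.67
gripper_force: 44.5
```

move_arm:
  commands: "0 0 -30 0 0 0 -1;0 0 -70 0 0 0 -1;0 0 -110 0 0 0 -1;0 0 -133 0 0 0 -1;16 -50 -133 0 0 0 -1"

```text
t: 40.2
tcp_pos: [0.588, 0.2554, 0.1307]
tool_rot: [0.056, 0.998, 0.001, 0.004]
force: [0.4, -1.8, -0.6]
finger_gap: 0.668
gripper_force: 43.9
```

move_arm:
  commands: "16 -50 0 0 0 0 -1;32 -100 0 0 0 0 -1;48 -150 0 0 0 0 -1;64 -200 0 0 0 0 -1;81 -250 0 0 0 0 -1"

```text
t: 40.83
tcp_pos: [0.4744, 0.0129, 0.1281]
tool_rot: [0.058, 0.998, -0.0, -0.0]
force: [0.6, -0.9, -0.7]
finger_gap: 0.671
gripper_force: 43.9
```

move_arm:
  commands: "0 0 0 0 0 0 -1;0 0 0 0 0 0 -1;0 0 0 0 0 0 -1;0 0 0 0 0 0 -1;0 0 0 0 0 0 -1"

```text
t: 41.45
tcp_pos: [0.4757, 0.015, 0.1283]
tool_rot: [0.057, 0.998, 0.0, 0.0]
force: [0.6, 0.2, -0.7]
finger_gap: 0.673
gripper_force: 43.9
```

Run:
```python
from h import *
S=status();t=telemetry.sense();plan(t['tcp_pos'],[(.4756,.0146,.061)])
```

```text
t 41.45 tcp [0.4757 0.015  0.1283] F [ 0.6  0.2 -0.7] gap 0.673
sc blue [0.652  0.1761] [18.3 18.5] [298. 299.]
top blue [0.6505 0.1789] [16.1 16.6] [215.6 150.8]
[0.4756 0.0146 0.061 ] shift [-0.1 -0.1 67.3]
```

move_arm:
  commands: "0 0 15 0 0 0 -1;0 0 28 0 0 0 -1;0 0 36 0 0 0 -1;0 0 44 0 0 0 -1;0 0 50 0 0 0 -1"

```text
t: 42.18
tcp_pos: [0.4754, 0.0142, 0.0778]
tool_rot: [0.058, 0.998, 0.0, -0.0]
force: [0.6, 0.1, -0.5]
finger_gap: 0.669
gripper_force: 43.9
```

move_arm:
  commands: "0 0 6 0 0 0 -1;0 0 12 0 0 0 -1;0 0 18 0 0 0 -1;0 0 18 0 0 0 -1;0 0 18 0 0 0 -1"

```text
t: 42.8
tcp_pos: [0.4755, 0.0142, 0.0604]
tool_rot: [0.058, 0.998, -0.0, 0.0]
force: [0.3, -0.1, -0.8]
finger_gap: 0.668
gripper_force: 43.9
```

move_arm:
  commands: "0 0 0 0 0 0 0.7;0 0 0 0 0 0 0.7;0 0 0 0 0 0 0.7;0 0 0 0 0 0 0.7;0 0 0 0 0 0 0.7"

```text
t: 43.42
tcp_pos: [0.4755, 0.0143, 0.0604]
tool_rot: [0.058, 0.998, -0.0, 0.0]
force: [-0.2, -0.4, -0.0]
finger_gap: 0.849
gripper_force: 0.0
```

move_arm:
  commands: "0 0 -25 0 0 0 0.8;0 0 -50 0 0 0 1;0 0 -70 0 0 0 1;-35 42 -70 0 0 0 1;-70 84 -70 0 0 0 1"

```text
t: 44.05
tcp_pos: [0.5557, 0.09, 0.131]
tool_rot: [0.059, 0.998, -0.0, 0.0]
force: [0.1, -1.7, -0.2]
finger_gap: 0.998
gripper_force: 0.0
```

move_arm:
  commands: "-40 47 0 0 0 0 1;-85 98 0 0 0 0 1;-85 98 0 0 0 0 1;-85 98 30 0 0 0 1;-85 98 70 0 0 0 1"

```text
t: 44.68
tcp_pos: [0.6505, 0.1766, 0.0605]
tool_rot: [0.058, 0.998, -0.0, 0.001]
force: [-0.2, -0.5, 0.6]
finger_gap: 0.998
gripper_force: 0.0
```

move_arm:
  commands: "0 0 25 0 0 0 1;0 0 25 0 0 0 1;0 0 25 0 0 0 1;0 0 25 0 0 0 1;0 0 25 0 0 0 1"

```text
t: 45.3
tcp_pos: [0.6513, 0.177, 0.0367]
tool_rot: [0.058, 0.998, 0.0, 0.001]
force: [0.9, 0.3, -0.6]
finger_gap: 0.998
gripper_force: 0.0
```

Run:
```python
from h import *
S=status();t=telemetry.sense();plan(t['tcp_pos'],[(.6512,.1774,-.001)])
f=lambda im,x,y,w,h,k:cv2.resize(im[y:y+h,x:x+w],(int(w*k),int(h*k)),interpolation=cv2.INTER_CUBIC)
cv2.imwrite('pics/c8.png',np.hstack([f(S[0]['image'],260,170,130,160,3),f(S[1]['image'],190,110,130,160,3)])[:,:,::-1])
```

```text
t 45.3 tcp [0.6513 0.177  0.0367] F [ 0.9  0.3 -0.6] gap 0.998
sc blue [0.6542 0.1762] [14.6 16.8] [297.3 299.7]
top green [0.4773 0.0157] [23.  23.8] [278.1 220.4]
[ 0.6512  0.1774 -0.001 ] shift [-0.2  0.4 37.2]
```

View pics/c8.png

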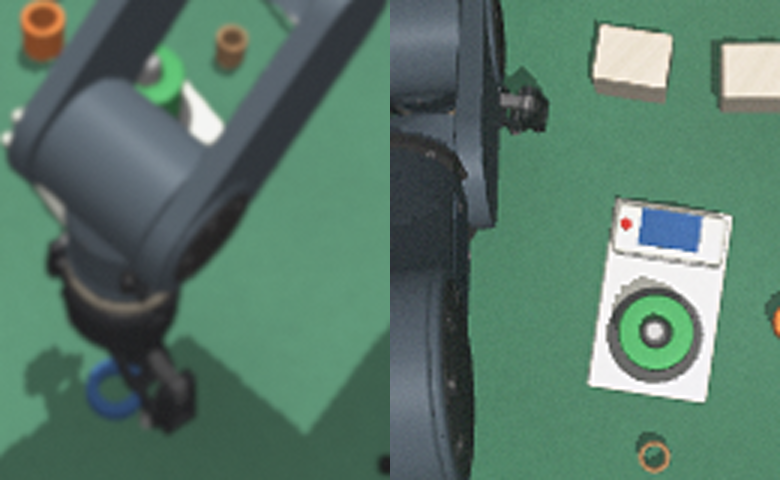

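All four rolls are stacked flat (top crop (655,330)) and the collar lies between the fingers (scene crop (115,390)). Grasping the collar.

move_arm:
  commands: "0 0 20 0 0 0 1;0 0 36 0 0 0 1;0 0 36 0 0 0 1;0 0 36 0 0 0 1;0 0 36 0 0 0 -1"

```text
t: 46.02
tcp_pos: [0.6511, 0.177, -0.0003]
tool_rot: [0.058, 0.998, 0.0, 0.001]
force: [-0.2, 0.2, -1.3]
finger_gap: 0.815
gripper_force: 0.0
```

move_arm:
  commands: "0 0 0 0 0 0 -1;0 0 0 0 0 0 -1;0 0 0 0 0 0 -1;0 0 0 0 0 0 -1;0 0 0 0 0 0 -1"

```text
t: 46.65
tcp_pos: [0.6511, 0.1771, 0.0002]
tool_rot: [0.058, 0.998, 0.0, 0.001]
force: [0.0, 0.8, 6.2]
finger_gap: 0.493
gripper_force: 40.9
```

move_arm:
  commands: "0 0 -30 0 0 0 -1;0 0 -70 0 0 0 -1;0 0 -110 0 0 0 -1;0 0 -133 0 0 0 -1;35 -42 -133 0 0 0 -1"

```text
t: 47.28
tcp_pos: [0.6153, 0.1406, 0.1349]
tool_rot: [0.057, 0.998, 0.001, 0.005]
force: [-0.0, -1.6, -0.8]
finger_gap: 0.491
gripper_force: 40.9
```

move_arm:
  commands: "40 -47 0 0 0 0 -1;80 -93 0 0 0 0 -1;115 -135 0 0 0 0 -1;120 -140 0 0 0 0 -1;120 -140 0 0 0 0 -1"

```text
t: 47.9
tcp_pos: [0.476, 0.014, 0.1324]
tool_rot: [0.059, 0.998, 0.0, 0.001]
force: [0.2, 0.2, -0.8]
finger_gap: 0.493
gripper_force: 40.9
```

move_arm:
  commands: "0 0 0 0 0 0 -1;0 0 0 0 0 0 -1;0 0 0 0 0 0 -1;0 0 0 0 0 0 -1;0 0 0 0 0 0 -1"

```text
t: 48.52
tcp_pos: [0.4755, 0.0144, 0.1323]
tool_rot: [0.058, 0.998, -0.0, -0.0]
force: [-0.7, 0.8, -0.3]
finger_gap: 0.493
gripper_force: 40.9
```

Run:
```python
from h import *
S=status();t=telemetry.sense();plan(t['tcp_pos'],[(.4756,.0146,.076)])
```

```text
t 48.525 tcp [0.4755 0.0144 0.1323] F [-0.7  0.8 -0.3] gap 0.493
sc green [ 0.4557 -0.0073] [21.4 29.4] [308.1 198.9]
[0.4756 0.0146 0.076 ] shift [-0.1  0.3 56.3]
```

move_arm:
  commands: "0 0 15 0 0 0 -1;0 0 28 0 0 0 -1;0 0 36 0 0 0 -1;0 0 43 0 0 0 -1;0 0 48 0 0 0 -1"

```text
t: 49.25
tcp_pos: [0.4755, 0.0142, 0.0839]
tool_rot: [0.058, 0.998, 0.0, -0.0]
force: [0.2, -0.3, -0.4]
finger_gap: 0.495
gripper_force: 40.9
```

move_arm:
  commands: "0 0 4 0 0 0 -1;0 0 8 0 0 0 -1;0 0 8 0 0 0 -1;0 0 8 0 0 0 -1;0 0 8 0 0 0 -1"

```text
t: 49.88
tcp_pos: [0.4756, 0.0142, 0.0765]
tool_rot: [0.058, 0.998, -0.0, 0.0]
force: [0.1, 0.1, -1.6]
finger_gap: 0.495
gripper_force: 40.9
```

move_arm:
  commands: "0 0 0 0 0 0 0.5;0 0 0 0 0 0 0.5;0 0 0 0 0 0 0.5;0 0 0 0 0 0 0.5;0 0 0 0 0 0 0.5"

```text
t: 50.5
tcp_pos: [0.4754, 0.0142, 0.0763]
tool_rot: [0.058, 0.998, 0.0, -0.0]
force: [-0.3, 0.3, -0.5]
finger_gap: 0.75
gripper_force: 0.0
```

move_arm:
  commands: "0 0 -25 0 0 0 0.6;0 0 -60 0 0 0 1;0 0 -110 0 0 0 1;0 -40 -124 0 0 0 1;0 -90 -124 0 0 0 1"

```text
t: 51.12
tcp_pos: [0.4659, -0.0757, 0.2021]
tool_rot: [0.057, 0.998, -0.001, 0.002]
force: [0.2, 0.2, 0.3]
finger_gap: 0.998
gripper_force: 0.0
```

Run:
```python
from h import *
S=status()
f=lambda im,x,y,w,h,k:cv2.resize(im[y:y+h,x:x+w],(int(w*k),int(h*k)),interpolation=cv2.INTER_CUBIC)
cv2.imwrite('pics/c9.png',np.vstack([np.hstack([f(S[0]['image'],270,160,80,60,5),f(S[1]['image'],240,190,80,60,5)]),np.hstack([f(S[0]['image'],170,140,80,60,5),f(S[1]['image'],340,140,80,60,5)])])[:,:,::-1])
# grip geometry
s=S[1];h=cv2.cvtColor(s['image'],cv2.COLOR_RGB2HSV)
for n,s in zip(('sc','top'),S):
    for e,a in blobs(s,'red',15): print(n,'red',np.round(e[0],1),np.round(e[1],1),e[2],a)
```

```text
t 51.125 tcp [ 0.4659 -0.0757  0.2021] F [0.2 0.2 0.3] gap 0.998
sc blue [ 0.4411 -0.0216] [15.6 15.9] [308.6 191.7]
top green [0.4775 0.0161] [21.6 22.6] [278.  220.3]
top blue [0.4784 0.0156] [16.6 16.8] [278.1 220. ]
sc red [199.1 167.4] [ 7.3 27. ] 165.9434051513672 127.5
sc red [329.9 142.5] [ 8.  37.9] 140.29425048828125 215.5
top red [375.5 155.9] [ 3.5 11.6] 58.6716194152832 26.0
```

View pics/c9.png

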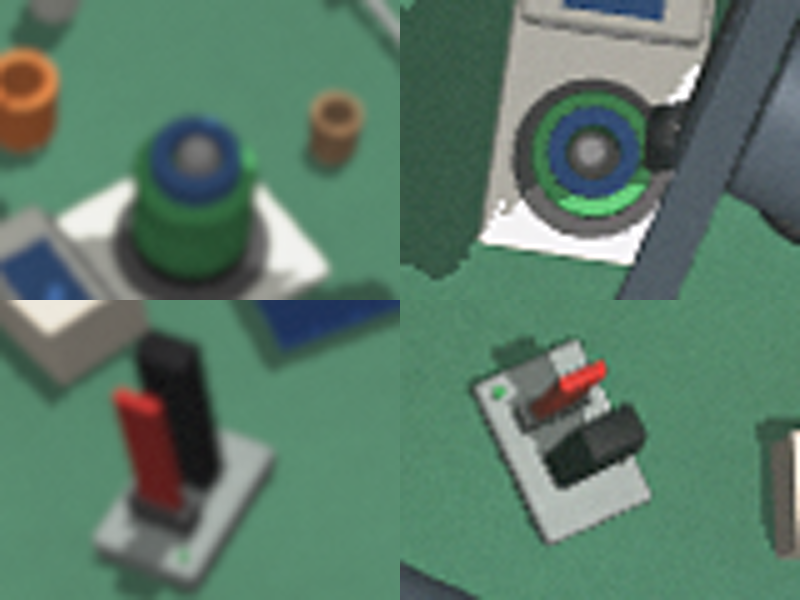

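The stack is complete: the collar sits flat on the rolls (top crop (593,152)). In the lower crops the handle top is at scene ≈ (204,151) / top ≈ (382.8,167.4) and the blade top at scene ≈ (197.6,160) / top ≈ (376.6,155.2). Working out the grip's pose.

Run:
```python
from h import *
t=snap('top');s=snap('scene')
print('handle',p2w(t,[(382.8,167.4)],.12)[0],p2w(s,[(204,151)],.12)[0])
print('blade',p2w(t,[(376.6,155.2)],.115)[0],p2w(s,[(197.6,160)],.115)[0])
# grip base corners from both (crop coordinates of c9)
B=p2w(t,[(340+(a-400)/5,140+(b-300)/5) for a,b in((473,386),(578,341),(651,495),(549,545))],.016)[:,:2]
C=p2w(s,[(170+a/5,140+(b-300)/5) for a,b in((93,543),(192,588),(275,455))],.016)[:,:2]
for X in(B,C): print(X.round(4).tolist())
print(B.mean(0),(C[0]+C[2])/2)
d=B[0]-B[3];e=B[1]-B[2];print(np.degrees(np.arctan2(d[1],d[0])),np.degrees(np.arctan2(e[1],e[0])))
d=C[1]-C[2];print('sc',np.degrees(np.arctan2(d[1],d[0])))
for yaw in(26,):
    g=np.array([np.cos(np.radians(yaw)),np.sin(np.radians(yaw))])
    for o in((.605,-.222),):
        P=[[*(np.array(o)+g*k),z] for k,z in((0,.12),(30/1000,.115))]
        print(w2p(t,P),w2p(s,P))
q=telemetry.sense();print(q['q'],q['tcp_pos'])
```

```text
handle [ 0.60105669 -0.22586189  0.12      ] [ 0.60629242 -0.21912042  0.12      ]
blade [ 0.63028184 -0.2120652   0.115     ] [ 0.63189683 -0.21047245  0.115     ]
[[0.6407, -0.1736], [0.6653, -0.2271], [0.5876, -0.2646], [0.5609, -0.2128]]
[[0.6697, -0.2235], [0.6475, -0.1685], [0.5664, -0.2077]]
[ 0.61363227 -0.21951133] [ 0.61802966 -0.21560436]
26.14339735821534 25.777595256002005
sc 25.830741355802378
[[381.16590527 165.67965444]
 [375.24311126 154.45340487]] [[203.74412211 150.01019866]
 [197.96989482 160.42646957]]
[-3.99650298e-01  3.68749560e-01  1.84317704e+00  4.85868988e-04
  9.30236968e-01 -1.85170503e+00] [ 0.4646342  -0.07563184  0.20025554]
```

Run:
```python
from h import *
p=telemetry.sense()['tcp_pos'];plan(p,[(.6103,-.2195,.2)],83.3)
```

```text
[ 0.6103 -0.2195  0.2   ] shift [-161.5 -125.9    0.3]
```

move_arm:
  commands: "-32 -25 0 0 0 10 1;-64 -50 0 0 0 20 1;-97 -76 0 0 0 30 1;-130 -101 0 0 0 40 1;-161 -126 0 0 0 50 1"
  grip_force: 25

```text
t: 51.95
tcp_pos: [0.6112, -0.2177, 0.1995]
tool_rot: [0.476, 0.879, 0.0, -0.001]
force: [0.3, -0.1, 0.8]
finger_gap: 1.002
gripper_force: 0.0
```

move_arm:
  commands: "0 0 0 0 0 7 1;0 0 0 0 0 7 1;0 0 0 0 0 7 1;0 0 0 0 0 7 1;0 0 0 0 0 7 1"

```text
t: 52.58
tcp_pos: [0.6102, -0.2186, 0.2005]
tool_rot: [0.527, 0.85, 0.0, 0.0]
force: [-0.2, 0.2, -0.5]
finger_gap: 0.998
gripper_force: 0.0
```

Run:
```python
from h import *
t=telemetry.sense();q=t['tool_rot'];p=t['tcp_pos'];y=2*np.degrees(np.arctan2(q[1],q[0]))-90;print('yaw',y,p,t['q'])
plan(p,[(.6103,-.2195,.078)],y)
s=snap('scene')
f=lambda im,x,y,w,h,k:cv2.resize(im[y:y+h,x:x+w],(int(w*k),int(h*k)),interpolation=cv2.INTER_CUBIC)
cv2.imwrite('pics/c10.png',f(s['image'],150,90,110,110,5)[:,:,::-1]); print(w2p(s,[p]))
```

```text
yaw 26.376375646119968 [ 0.61017058 -0.21858547  0.20051807] [-5.16103622e-01  5.92188899e-01  1.40167955e+00  6.41667098e-06
  1.14759742e+00 -9.76460857e-01]
[ 0.6103 -0.2195  0.078 ] shift [ -0.9  -0.3 122.5]
[[197.4507929  129.39407024]]
```

View pics/c10.png

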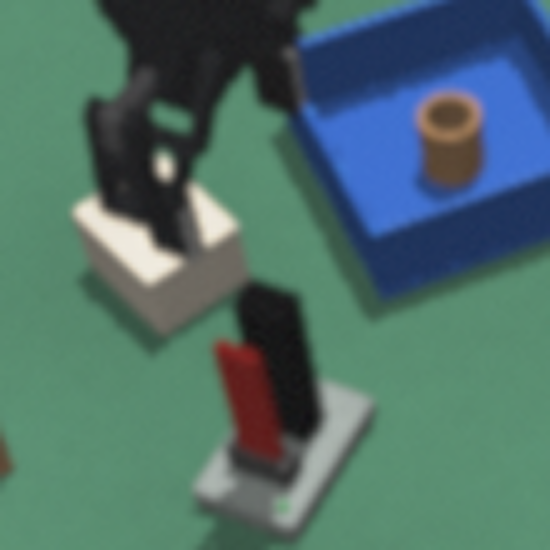

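The fingers are at crop (185,250) and (295,100), straddling the line of the blade (240,350) and handle (272,295). Descending stepwise.

move_arm:
  commands: "-1 0 30 0 0 0 1;-1 0 60 0 0 0 1;-1 0 75 0 0 0 1;-1 0 85 0 0 0 1;-1 0 92 0 0 0 1"

```text
t: 53.25
tcp_pos: [0.6111, -0.2201, 0.1084]
tool_rot: [0.528, 0.85, 0.0, 0.001]
force: [-0.1, -0.2, -0.6]
finger_gap: 1.0
gripper_force: 0.0
```

move_arm:
  commands: "0 0 8 0 0 0 1;0 0 16 0 0 0 1;0 0 24 0 0 0 1;0 0 30 0 0 0 1;0 0 30 0 0 0 1"

```text
t: 53.88
tcp_pos: [0.6103, -0.2197, 0.0776]
tool_rot: [0.528, 0.85, -0.0, -0.001]
force: [-0.2, 0.9, -0.3]
finger_gap: 1.001
gripper_force: 0.0
```

move_arm:
  commands: "0 0 0 0 0 0 -1;0 0 0 0 0 0 -1;0 0 0 0 0 0 -1;0 0 0 0 0 0 -1;0 0 0 0 0 0 -1"

```text
t: 54.5
tcp_pos: [0.61, -0.2211, 0.0803]
tool_rot: [0.528, 0.849, -0.001, 0.0]
force: [-6.0, -1.5, 9.0]
finger_gap: 0.376
gripper_force: 26.6
```

move_arm:
  commands: "0 0 0 0 0 0 -1;0 0 0 0 0 0 -1;0 0 0 0 0 0 -1;0 0 0 0 0 0 -1;0 0 0 0 0 0 -1"

```text
t: 55.12
tcp_pos: [0.61, -0.2212, 0.0803]
tool_rot: [0.528, 0.849, -0.001, 0.0]
force: [-5.8, -2.0, 8.5]
finger_gap: 0.38
gripper_force: 26.6
```

move_arm:
  commands: "0 0 0 0 0 0 -1;0 0 0 0 0 0 -1;0 0 0 0 0 0 -1;0 0 0 0 0 0 -1;0 0 0 0 0 0 -1"
  grip_force: 50

```text
t: 55.75
tcp_pos: [0.6096, -0.2213, 0.0804]
tool_rot: [0.528, 0.849, -0.001, 0.0]
force: [-7.6, -2.3, 9.5]
finger_gap: 0.36
gripper_force: 49.2
```

Run:
```python
from h import *
s=snap('scene');t=snap('top')
for n,x in(('sc',s),('top',t)):
    for e,a in blobs(x,'red',10): print(n,np.round(e[0],1),np.round(e[1],1),a)
f=lambda im,x,y,w,h,k:cv2.resize(im[y:y+h,x:x+w],(int(w*k),int(h*k)),interpolation=cv2.INTER_CUBIC)
cv2.imwrite('pics/c11.png',f(s['image'],165,115,80,80,6)[:,:,::-1])
```

```text
sc [202.1 173.9] [ 7.1 12.3] 57.0
sc [329.9 142.5] [ 8.  37.9] 215.5
top [323.2 296.8] [ 9.3 51. ] 323.5
```

View pics/c11.png

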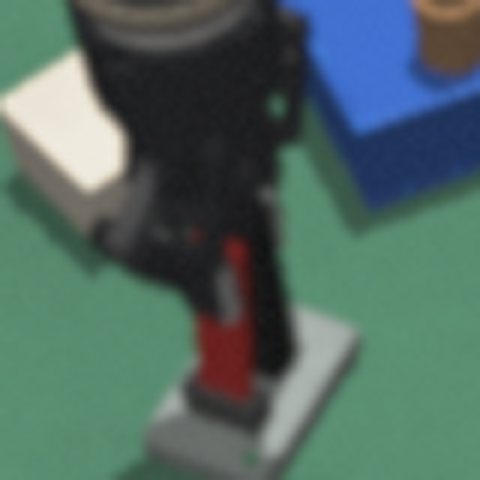

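The blade is clearly pushed over against the handle (crop (240,250)). Releasing and backing away straight up.

move_arm:
  commands: "0 0 0 0 0 0 1;0 0 0 0 0 0 1;0 0 0 0 0 0 1;0 0 0 0 0 0 1;0 0 0 0 0 0 1"

```text
t: 56.48
tcp_pos: [0.6105, -0.2199, 0.0782]
tool_rot: [0.528, 0.85, -0.0, -0.0]
force: [-0.4, 0.6, 0.1]
finger_gap: 1.002
gripper_force: 0.0
```

move_arm:
  commands: "0 0 -20 0 0 0 1;0 0 -50 0 0 0 1;0 0 -90 0 0 0 1;0 0 -130 0 0 0 1;0 0 -160 0 0 0 1"

```text
t: 57.1
tcp_pos: [0.6113, -0.2203, 0.2422]
tool_rot: [0.528, 0.85, 0.0, 0.002]
force: [0.4, -0.5, -0.3]
finger_gap: 1.001
gripper_force: 0.0
```

move_arm:
  commands: "0 0 0 0 0 0 1;0 0 0 0 0 0 1;0 0 0 0 0 0 1;0 0 0 0 0 0 1;0 0 0 0 0 0 1"

```text
t: 57.72
tcp_pos: [0.6105, -0.2198, 0.2375]
tool_rot: [0.528, 0.85, -0.0, -0.001]
force: [1.0, -0.6, 0.3]
finger_gap: 1.0
gripper_force: 0.0
```

Run:
```python
from h import *
S=status()
for e,a in blobs(S[0],'red',15): print(np.round(e[0],1),np.round(e[1],1),a)
cv2.imwrite('pics/c12.png',cv2.resize(S[0]['image'][80:260,150:390],(800,600))[:,:,::-1])
```

```text
t 57.725 tcp [ 0.6105 -0.2198  0.2375] F [ 1.  -0.6  0.3] gap 1.0
sc blue [ 0.4404 -0.0216] [15.1 16.6] [308.8 191.6]
top green [0.4776 0.016 ] [21.9 22.6] [278.  220.3]
top blue [0.4782 0.016 ] [16.2 16.7] [278. 220.]
[199.4 168.6] [ 6.8 26.5] 120.0
[330.  142.6] [ 8.1 37.8] 216.5
```

View pics/c12.png

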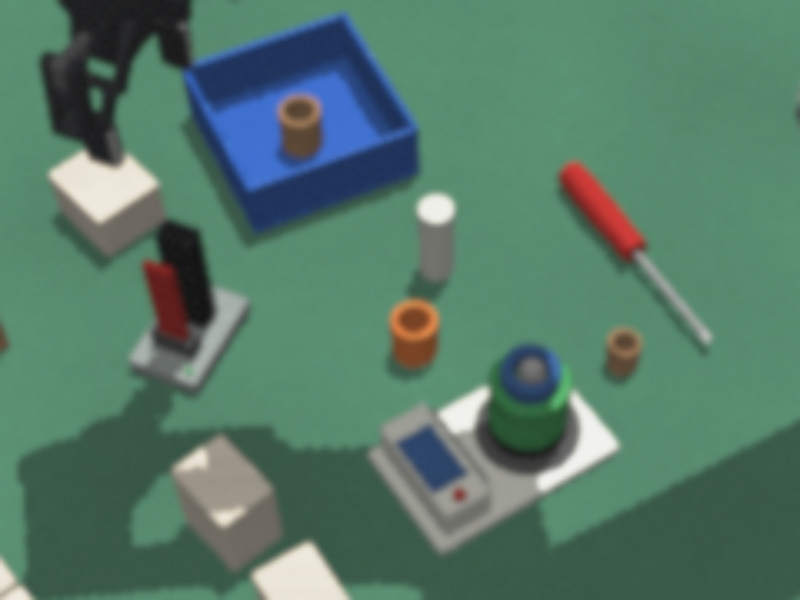

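The core is in the bin at (300,125), the stack is in order at (530,395), the trigger is upright again at (165,300), and the gripper is clear. Handing in.

```bash
python3 -c "
from station import ticket
print(ticket.sign_off())"
```

```text
the job is handed in; nothing more can be done
None
```

The job is handed in, but the hand-in returned no verdict: by the final picture the core is in the bin, the spacer, four rolls and collar are stacked flat on the post, and the trigger was squeezed and stands back upright.

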